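# Lay out cleaned microscope optics for reassembly

## Task

Lay out the cleaned microscope optics for reassembly: stand the long objective on the ring mark to the left of the nosepiece and the short objective on the ring mark behind the nosepiece, stand the eyepiece on the ring mark between the two guard posts, and put the dust cap on top of the eyepiece. Left and behind are meant as seen from the robot's base looking out over the bench, so behind is the side away from the robot. Set each piece down gently (no dropping), upright and centred, and leave the bottle, the tip box and the dish where they are.

Things in the scene. Friction and masses are not known exactly. Their poses are not given: they have to be found in the camera images.
- long_objective: Loose steel microscope objective, the tall slim one, standing upright: plain barrel 30 mm in diameter from 0 to 36 mm height, a narrower 24 mm barrel from 40 to 52 mm, and a nose tapering to 12 mm at its 62 mm top; about 0.15 kg. Origin: centre of its underside; z up along its axis.
- short_objective: Loose steel microscope objective, the short squat one, standing upright: barrel 38 mm in diameter from 0 to 24 mm height, then tapering to an 20 mm wide flat top at 34 mm; about 0.10 kg. Origin: centre of its underside; z up along its axis.
- eyepiece: Loose black eyepiece standing upright: lower tube 34 mm in diameter from 0 to 16 mm height with a bright metal band, upper body 40 mm in diameter from 18 to 45 mm height; flat top at 45 mm with a flush glass disc; about 0.12 kg. Origin: centre of its underside; z up along its axis.
- dust_cap: Loose grey plastic dust cap, a plain low disc lying flat, 48 mm (wider than the eyepiece) in diameter and 16 mm high, top edge chamfered by 2 to 3 mm, flat underside; about 25 g. In its final place its underside rests on the flat top of the eyepiece. Origin: centre of its underside; z up along its axis.
- nosepiece: Fixed black mat, 4 mm thick (x -45 to 112, y -112 to 112 mm), with an aluminium disc, the nosepiece, on it: 70 mm wide, four dark bores, top 28 mm up. Three pale flush ring marks, 48 mm wide: left at (0, 85) mm, behind at (85, 0), right, unused, at (0, -85). Origin: on the bench under the disc's centre; x away from the robot, y to its left, turned up to 0.25 rad.
- post_stand: Fixed black mat, 70 (x) by 200 mm (y), 4 mm thick, with two steel guard posts 16 mm wide at y -75 and 75 mm, tops 54 mm up, feet 28 mm wide and 10 mm high. Midway, at the origin, a pale flush ring mark 48 mm wide. Origin: on the bench under the mat's centre; x away from the robot, y to its left, turned up to 0.25 rad.
- bottle: Bystander: closed clear plastic bottle, 60 mm in diameter, 120 mm high, loose, standing on the robot's left. Origin: centre of its underside.
- tip_box: Bystander: orange box with a clear cover, 82 by 122 mm and 62 mm high, loose, on the robot's right. Origin: centre of its underside.
- dish: Bystander: flat closed glass culture dish, 60 mm in diameter, 14 mm high, loose, at the far side of the bench. Origin: centre of its underside.
There are look-alikes about, which are no part of the job. Leave any yellow look-alike of the eyepiece alone.

How it is judged:
By the outcome, as a careful person would: the job done as asked, in the order asked, and still so for the second after the job is handed in, with the robot touching nothing.
It also fails if it takes over 96 s, if anything falls off the work surface, if the arm or the gripper's body presses on something with over 40 N, if the wrist force passes 120 N, or if a joint passes its speed limit or range.

## Robot

A 7-joint arm with a two-finger parallel gripper is mounted at the origin on the work surface. World frame = base frame: x ahead of the robot, y to its left, z up, the work surface at z = 0. Lengths are in m, angles in rad, forces in N, time in s.
With the tool pointing down it reaches from about 0.425 to 0.875 m from the base axis. Payload 4.7 kg.
Tool frame: the origin (TCP) lies midway between the tips of the shut fingers; the grasp point (between the pads) lies 19 mm behind it; z points along the fingers, y is the direction in which the jaws open and shut (so a half turn about z gives the same grasp; the last joint's range is limited). The gripper opens to 87 mm and grips with 3 to 60 N. Pads are 19 mm wide; open, the fingers measure 117 mm over their backs; the gripper's body (75 mm by 190 mm) begins 51 mm behind the grasp point.
Start: joints at [1.179, 0.321, -0.07, 1.45, 0.023, 1.371, -0.057], TCP at [0.257, -0.597, 0.223] pointing down, gripper open.
Joint ranges: [-2.86, 2.86], [-0.3, 2.09], [-1.38, 1.24], [0.06, 2.45], [-1.56, 4.7], [0.09, 2.05], [-2.69, 2.69]. Speed limits (rad/s): [2.57, 2.57, 3.14, 3.14, 3.14, 3.14, 3.14].

## Interface

Orientations are given as a unit quaternion [x, y, z, w].
In Python, from workcell import * gives the robot as it stands. The module is installed in compiled form; this text tells all that it offers.
- The arm moves only by the tool step_arm, never from a script. Its arguments are lists of equal length, an entry for each row: "grip": the closure, from -1 (fully open) to 1 (shut); "offset": the shift along the world's x, y, z in mm, a list of three; "twist": the turn, a rotation vector about the world's x, y, z in rad, a list of three. In form: {"grip": [grip, ...], "offset": [[tx, ty, tz], ...], "twist": [[wx, wy, wz], ...]}. A call has 1 to 8 rows; each row is the pose to reach, as a shift and turn from the pose commanded when the call began; what a row does not reach only later rows make up. A row lasts 1/10 s, in which the tool goes at most 50 mm and 8.59 degrees, less where a joint would pass 70% of its speed; a pose out of reach is approached as far as the arm can. A call with a gripper value outside its range is refused whole. The fingers move at their own pace and stop on an object; "grip_force" is the grip in N (left out, the last holds). Time passes only in rows, so rows that repeat a pose let the fingers close. It gives the time, the measured TCP pose, the force and the opening at its end, in the units of the state.
- get_obs(): the state, without advancing time (a new reading comes with each control period).
- snapshot(name): name is "scene" or "side" or "wrist"; returns the picture (384x512x3 uint8, red, green, blue); there is no depth.
- camera_model(name): a dict with "K" (3x3 intrinsics, pixels), "origin" and "rotation" of the camera in the world; the wrist camera has in their place "T_tool_cam" (4x4, takes a point from camera to tool coordinates, whose origin is the TCP and whose axes are the flange's). Camera axes: x right, y down, z forward; pixel columns grow to the right and rows downward; lengths in m; the calibration is good to about 2 mm. The wrist camera is an equidistant fisheye: a pixel r from the principal point sees the ray r / f radians off the axis. A picture is of the moment at which its call begins: read the wrist's pose just before it. camera_model takes no time and is no camera call.
- job_done(): hands the job in, once; it reports no verdict.
The state is a dict: "t": time; "joint_positions": joint angles; "qvel": joint speeds; "tau": joint torques, N m; "eef_pos": TCP position; "tcp_rot": TCP orientation; "force": force on the tool from outside, world axes, zero at the start; "wrist_torque": the same for the moment, N m; "gripper_width": opening from 0.0 (shut) to 1.0 (fully open).
Only numpy, scipy, OpenCV 4.12 (cv2) and the standard library are available. Lean on these libraries where they do the work, as an engineer would, in place of code of your own. Each camera call takes 0.05 s, during which the arm holds its last target.

## Working session

There is one attempt and no reset: what is moved stays moved. The work goes in short steps, Python scripts to look and compute and a tool call to move; the robot and the scene stay as the last step left them, time stands still between calls to the robot, and variables do not carry over. Pictures are saved under pics/ and viewed, and the job is handed in when it is done.

Besides the shell and the picture viewer there is one more tool, called as name(argument=value, ...) on one line, values as JSON. step_arm: Moves the arm, as the interface text tells. Its arguments: {"type":"object","properties":{"grip":{"type":"array"},"offset":{"type":"array"},"twist":{"type":"array"},"grip_force":{"type":"number"}},"required":["grip","offset","twist"]}

```bash
mkdir -p pics; python3 - <<'E'
from workcell import *
import cv2
for n in ["scene","side","wrist"]:
    im=snapshot(n); cv2.imwrite(f"pics/{n}0.png",cv2.cvtColor(im,cv2.COLOR_RGB2BGR))
    print(n,camera_model(n))
o=get_obs();print(o)
E
```

```text
scene {'K': array([[450.30079255,   0.        , 252.82722677],
       [  0.        , 450.30079255, 195.39672206],
       [  0.        ,   0.        ,   1.        ]]), 'origin': array([ 1.28925144, -0.11045989,  0.93314728]), 'rotation': array([ 0.71064065,  0.61865489, -0.21828423, -0.25418103])}
side {'K': array([[381.2000983 ,   0.        , 255.60106037],
       [  0.        , 381.2000983 , 189.18047785],
       [  0.        ,   0.        ,   1.        ]]), 'origin': array([0.12551884, 0.58572525, 0.72947615]), 'rotation': array([-0.2859303 ,  0.86578136, -0.38989489,  0.12902899])}
wrist {'K': array([[297.31863964,   0.        , 253.45020132],
       [  0.        , 297.31863964, 188.20558935],
       [  0.        ,   0.        ,   1.        ]]), 'T_tool_cam': array([[ 3.23943190e-04, -9.60564306e-01, -2.78057746e-01,
         7.65928047e-02],
       [ 9.99999725e-01,  1.25858135e-04,  7.30237773e-04,
        -1.13576886e-03],
       [-6.66444510e-04, -2.78057906e-01,  9.60564083e-01,
        -1.62104205e-01],
       [ 0.00000000e+00,  0.00000000e+00,  0.00000000e+00,
         1.00000000e+00]])}
{'t': 0.15, 'joint_positions': array([ 1.17911454,  0.32166132, -0.07010275,  1.4513667 ,  0.02263609,
        1.37081213, -0.05691659]), 'qvel': array([ 6.52986182e-04, -3.04182216e-03, -1.98325496e-03, -4.38422000e-03,
        8.90737763e-05,  6.75240018e-04, -1.27679432e-03]), 'tau': array([ 3.48873173e-04, -4.91795754e+01, -4.04357286e-01, -3.12878573e+01,
       -6.39704405e-02,  4.04203939e-02,  7.35776734e-05]), 'eef_pos': array([ 0.25637308, -0.59685831,  0.22172144]), 'tcp_rot': array([ 9.79484724e-01,  2.01517102e-01, -2.03134680e-04, -7.01634047e-04]), 'force': array([ 0.95468752,  0.00867277, -0.09570862]), 'wrist_torque': array([-0.03918602,  0.03843867, -0.02310258]), 'gripper_width': 1.0014902851073664}
```

View pics/scene0.png

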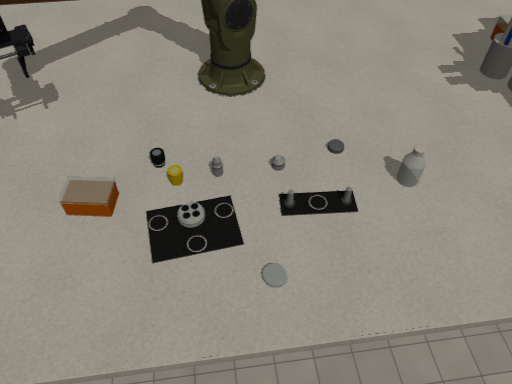

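View pics/side0.png

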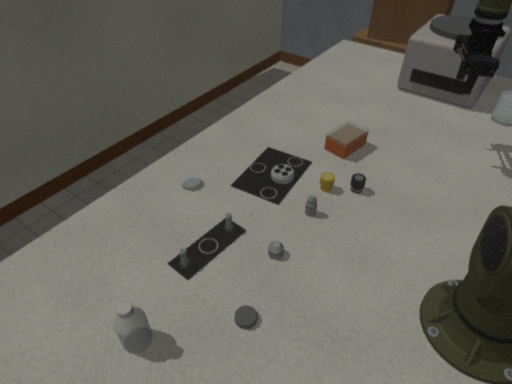

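View pics/wrist0.png

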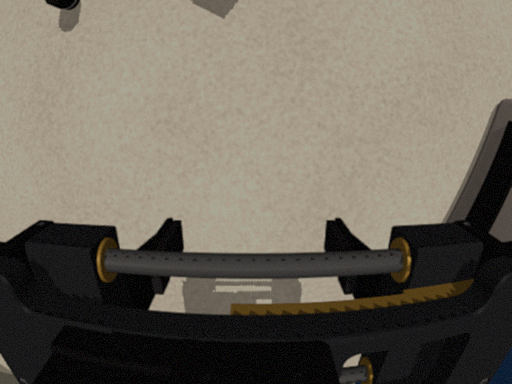

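```bash
cat > h.py <<'E'
import numpy as np, cv2
from scipy.spatial.transform import Rotation as R
from workcell import *
def ray(cam,u,v):
    m=camera_model(cam);K=m["K"]
    d=R.from_quat(m["rotation"]).apply(np.linalg.inv(K)@[u,v,1]);return np.array(m["origin"]),d
def pt(cam,u,v,z):
    o,d=ray(cam,u,v);return o+d*(z-o[2])/d[2]
def proj(cam,P):
    m=camera_model(cam);p=R.from_quat(m["rotation"]).inv().apply(np.atleast_2d(P)-m["origin"])
    q=p@m["K"].T;return q[:,:2]/q[:,2:]
def wT(o):
    T=np.eye(4);T[:3,:3]=R.from_quat(o["tcp_rot"]).as_matrix();T[:3,3]=o["eef_pos"]
    return T@camera_model("wrist")["T_tool_cam"]
def wpt(T,u,v,z):
    K=camera_model("wrist")["K"];f=K[0,0];x=(u-K[0,2]);y=(v-K[1,2]);r=np.hypot(x,y);th=r/f
    d=T[:3,:3]@np.array([np.sin(th)*x/max(r,1e-9),np.sin(th)*y/max(r,1e-9),np.cos(th)])
    o=T[:3,3];return o+d*(z-o[2])/d[2]
def wproj(T,P):
    K=camera_model("wrist")["K"];f=K[0,0];p=(np.atleast_2d(P)-T[:3,3])@T[:3,:3]
    rho=np.hypot(p[:,0],p[:,1]);th=np.arctan2(rho,p[:,2]);s=f*th/np.maximum(rho,1e-9)
    return np.c_[p[:,0]*s+K[0,2],p[:,1]*s+K[1,2]]
E
python3 - <<'E'
import cv2
a=cv2.imread("pics/scene0.png")[125:295,50:440]
cv2.imwrite("pics/sc1.png",cv2.resize(a,None,fx=2.05,fy=2.05,interpolation=cv2.INTER_CUBIC))
b=cv2.imread("pics/side0.png")[110:360,100:400]
cv2.imwrite("pics/sd1.png",cv2.resize(b,None,fx=2.4,fy=2.4,interpolation=cv2.INTER_CUBIC))
from h import *
for n,u,v,z in [("eyepiece",158,157,.022),("yellow",176,175,.022),("long",217,167,.03),("short",279,163,.015),("cap",336,146.5,.008),("ringL",224,210,.004),("ringB",197,244,.004),("ringR",158,223,.004),("ringP",318,202,.004),("dish",275,275,.007),("bottle",410,175,.03)]:
    print(n,pt("scene",u,v,z).round(4))
for n,u,v,z in [("eyepiece",358,182,.022),("yellow",327,182,.022),("long",311,206,.03),("short",276,250,.015),("cap",246,317,.008),("ringL",268,192,.004),("ringB",257,168,.004),("ringR",295,161,.004),("ringP",208,246,.004)]:
    print(n,pt("side",u,v,z).round(4))
E
```

```text
eyepiece [ 0.3819 -0.2471  0.022 ]
yellow [ 0.4565 -0.1994  0.022 ]
long [ 0.4496 -0.0871  0.03  ]
short [0.4439 0.0862 0.015 ]
cap [0.3951 0.2636 0.008 ]
ringL [ 0.5789 -0.082   0.004 ]
ringB [ 0.6739 -0.1577  0.004 ]
ringR [ 0.5973 -0.2516  0.004 ]
ringP [0.5862 0.1656 0.004 ]
dish [0.7858 0.0162 0.007 ]
bottle [0.549  0.4246 0.03  ]
eyepiece [ 0.3852 -0.2556  0.022 ]
yellow [ 0.4564 -0.2028  0.022 ]
long [ 0.4394 -0.0822  0.03  ]
short [0.4365 0.0849 0.015 ]
cap [0.3895 0.2637 0.008 ]
ringL [ 0.5786 -0.0839  0.004 ]
ringB [ 0.6691 -0.1538  0.004 ]
ringR [ 0.5944 -0.2531  0.004 ]
ringP [0.5827 0.1663 0.004 ]
```

View pics/sc1.png

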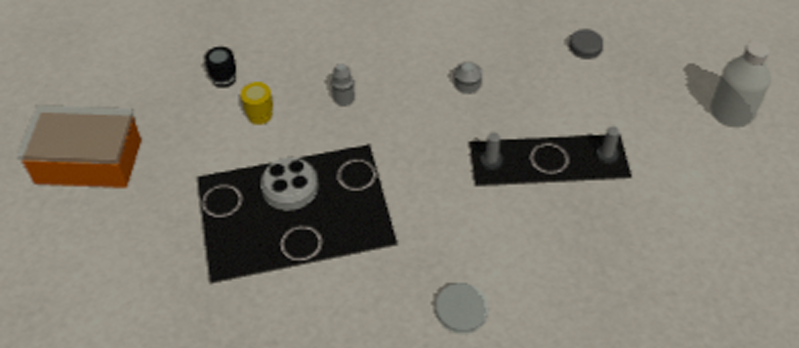

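View pics/sd1.png

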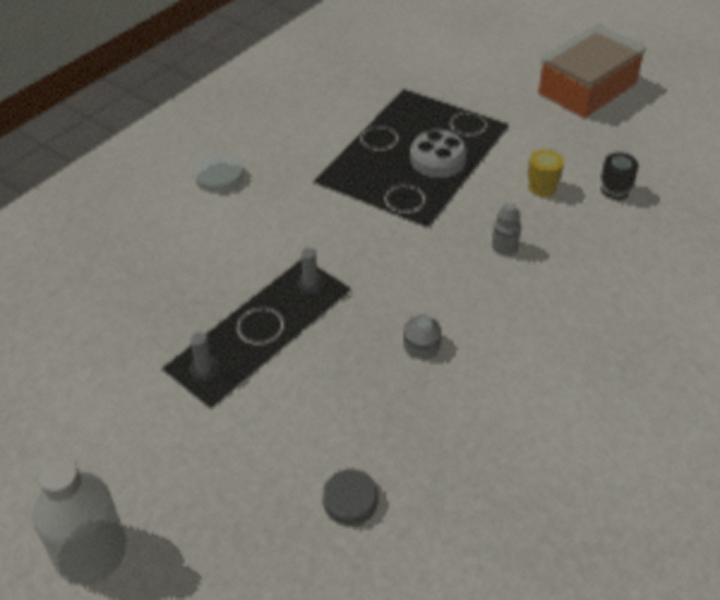

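step_arm(grip=[-1,-1,-1,-1,-1,-1,-1,-1], offset=[[50,110,0],[100,220,0],[150,330,0],[193,447,0],[193,447,0],[193,447,0],[193,447,0],[193,447,0]], twist=[[0,0,0.25],[0,0,0.5],[0,0,0.75],[0,0,1.02],[0,0,1.02],[0,0,1.02],[0,0,1.02],[0,0,1.02]])

```text
t: 0.95
eef_pos: [0.416, -0.2283, 0.2225]
tcp_rot: [0.756, 0.655, -0.0, 0.0]
force: [1.1, -0.4, -0.1]
gripper_width: 0.999
```

step_arm(grip=[-1,-1,-1,-1], offset=[[34,78,0],[34,78,0],[34,78,0],[34,78,0]], twist=[[0,0,0],[0,0,0],[0,0,0],[0,0,0]])

```text
t: 1.35
eef_pos: [0.4497, -0.152, 0.2225]
tcp_rot: [0.756, 0.655, -0.0, 0.0]
force: [-0.9, -0.6, 0.1]
gripper_width: 1.0
```

```bash
python3 - <<'E'
from h import *
import pickle
o=get_obs(); im=snapshot("wrist"); pickle.dump((o,im),open("w1.pkl","wb"))
print(o["t"],o["eef_pos"],o["tcp_rot"],o["joint_positions"])
cv2.imwrite("pics/w1.png",cv2.cvtColor(cv2.resize(im,None,fx=1.5,fy=1.5,interpolation=cv2.INTER_CUBIC),cv2.COLOR_RGB2BGR))
E
```

```text
1.35 [ 0.44973558 -0.15197816  0.22247599] [ 7.55807878e-01  6.54793303e-01 -3.97663294e-04  1.51179283e-04] [ 0.81141533 -0.03739437 -0.52453733  1.85132769 -0.01845597  1.32285059
  0.14873616]
```

View pics/w1.png

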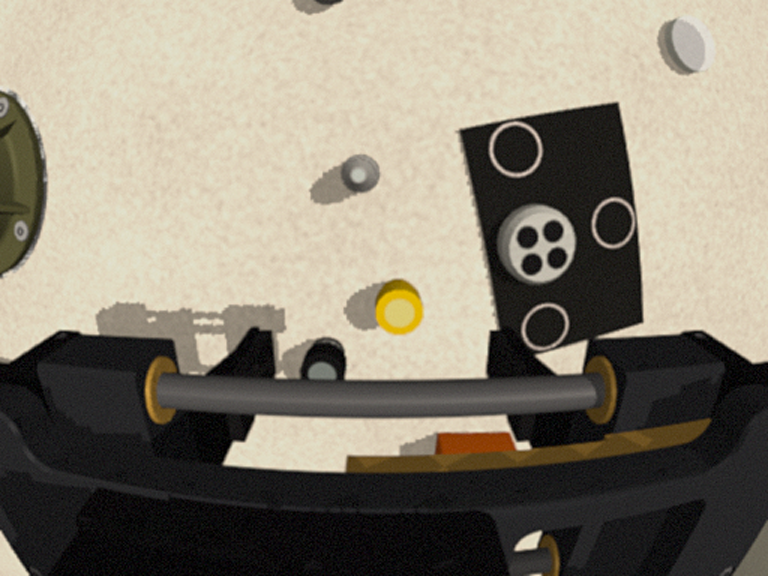

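step_arm(grip=[-1,-1,-1,-1,-1,-1,-1,-1], offset=[[0,50,0],[0,100,0],[0,150,0],[0,200,0],[0,250,0],[0,250,0],[0,250,0],[0,250,0]], twist=[[0,0,0],[0,0,0],[0,0,0],[0,0,0],[0,0,0],[0,0,0],[0,0,0],[0,0,0]])

```text
t: 2.2
eef_pos: [0.4501, 0.095, 0.2223]
tcp_rot: [0.758, 0.653, -0.0, 0.0]
force: [-0.6, 0.0, -0.4]
gripper_width: 1.0
```

```bash
python3 - <<'E'
from h import *
import pickle
o=get_obs(); im=snapshot("wrist"); pickle.dump((o,im),open("w2.pkl","wb"))
print(o["t"],o["eef_pos"],o["tcp_rot"],o["qvel"].round(3))
cv2.imwrite("pics/w2.png",cv2.cvtColor(cv2.resize(im,None,fx=1.5,fy=1.5,interpolation=cv2.INTER_CUBIC),cv2.COLOR_RGB2BGR))
# top-down rectified
for k in (1,2):
    o,im=pickle.load(open(f"w{k}.pkl","rb")); T=wT(o)
    y0=-0.30 if k==1 else 0.0
    xs=np.arange(.33,.78,.001); ys=np.arange(y0,y0+.35,.001)
    X,Y=np.meshgrid(xs,ys); P=np.c_[X.ravel(),Y.ravel(),np.full(X.size,.004)]
    q=wproj(T,P).astype(np.float32).reshape(X.shape+(2,))
    r=cv2.remap(im,q[...,0],q[...,1],cv2.INTER_CUBIC)
    np.save(f"r{k}.npy",r); cv2.imwrite(f"pics/r{k}.png",cv2.cvtColor(cv2.resize(r,None,fx=1.7,fy=1.7),cv2.COLOR_RGB2BGR))
E
```

```text
2.2 [0.45008604 0.09503107 0.22232961] [ 7.57765938e-01  6.52526342e-01 -3.82845219e-04  9.54415364e-05] [ 0.006  0.001  0.006  0.001 -0.004 -0.003 -0.004]
```

View pics/r1.png

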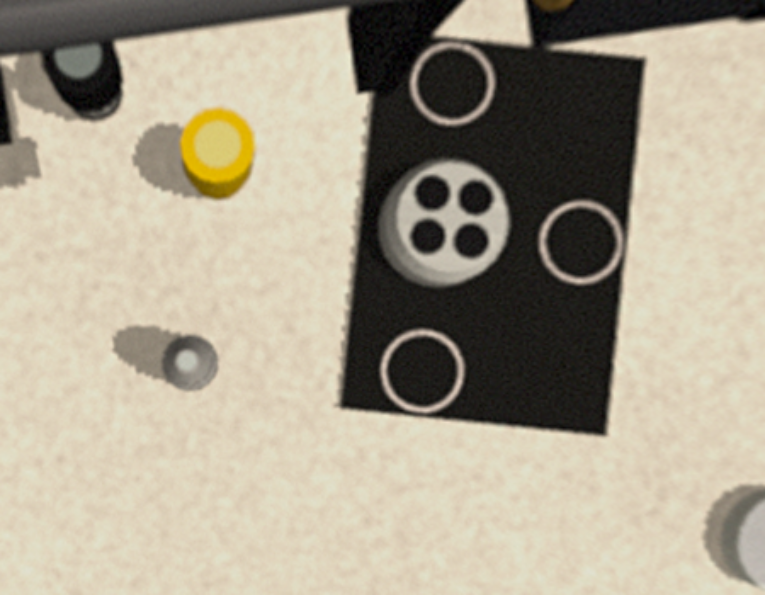

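View pics/r2.png

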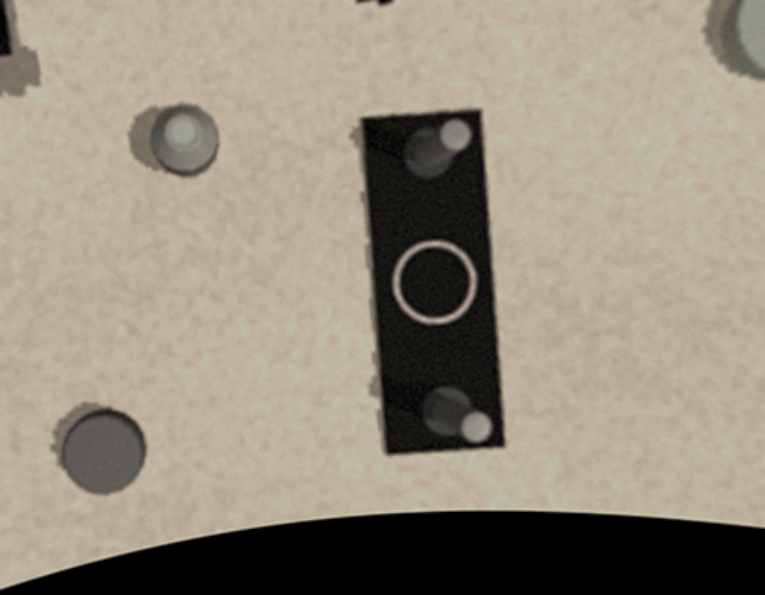

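View pics/w2.png

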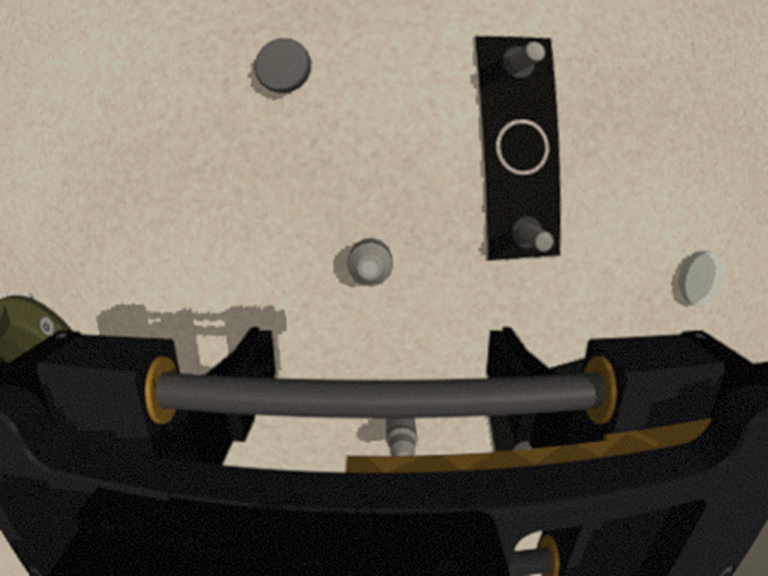

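```bash
cat > fit.py <<'E'
from h import *
from scipy.optimize import least_squares, minimize
MOD={"long":[(0,15),(36,15),(40,12),(52,12),(62,6)],"short":[(0,19),(24,19),(34,10)],"eye":[(0,17),(16,17),(18,20),(45,20)],"cap":[(0,24),(13.5,24),(16,21.5)]}
a=np.linspace(0,2*np.pi,60,endpoint=False);C=np.c_[np.cos(a),np.sin(a)]
def sil(pf,name,xy,shape,z0=0,s=4):
    m=np.zeros((shape[0]*s,shape[1]*s),np.uint8)
    L=MOD[name]
    for (h1,r1),(h2,r2) in zip(L[:-1],L[1:]):
        P=np.r_[np.c_[C*r1/1e3+xy,np.full(60,z0+h1/1e3)],np.c_[C*r2/1e3+xy,np.full(60,z0+h2/1e3)]]
        q=pf(P); h=cv2.convexHull(((q+.5)*s-.5).astype(np.float32)).round().astype(np.int32)
        cv2.fillConvexPoly(m,h,255)
    return cv2.resize(m,(shape[1],shape[0]),interpolation=cv2.INTER_AREA)/255.
def fit(pf,name,mask,xy,z0=0):
    f=lambda p: np.abs(sil(pf,name,p,mask.shape,z0)-mask).sum()
    best=np.array(xy,float);
    for st in (.004,.002,.001,.0005,.00025):
        for _ in range(8):
            c=[best+np.array([i,j])*st for i in(-1,0,1) for j in(-1,0,1)]
            v=[f(p) for p in c]; k=int(np.argmin(v)); best=c[k]
            if k==4: break
    return best,f(best)/mask.sum()
def ring(img,x0,y0,guess,res=1000,r=.024):
    # rectified image; local gray ring
    gx,gy=(guess[0]-x0)*res,(guess[1]-y0)*res
    g=img.astype(float).mean(2);Y,X=np.mgrid[:g.shape[0],:g.shape[1]]
    d=np.hypot(X-gx,Y-gy);w=(g>90)&(d<29)&(d>15)
    x,y=X[w],Y[w];ww=g[w]
    s=least_squares(lambda p:np.sqrt(ww)*(np.hypot(x-p[0],y-p[1])-p[2]),[gx,gy,23],loss="soft_l1")
    return s.x[0]/res+x0,s.x[1]/res+y0,s.x[2]
E
python3 - <<'E'
from fit import *
import pickle
r1=np.load("r1.npy");r2=np.load("r2.npy")
for n,r,y0,g in [("L",r1,-.3,(.578,-.082)),("B",r1,-.3,(.671,-.158)),("R",r1,-.3,(.596,-.251)),("P",r2,0,(.586,.166))]:
    print(n,np.round(ring(r,.33,y0,g),4))
for k,n,g in [(1,"long",(.443,-.085)),(2,"short",(.44,.084)),(2,"cap",(.391,.264))]:
    o,im=pickle.load(open(f"w{k}.pkl","rb"));T=wT(o);pf=lambda P:wproj(T,P)
    c=pf([[*g,.015]])[0]
    i=im.astype(int);sub=(i[...,0]-i[...,2])
    Y,X=np.mgrid[:384,:512];near=np.hypot(X-c[0],Y-c[1])<32
    sat=sub/np.maximum(i.max(2),1)
    print(n,c,"bgsat",np.median(sat[near]),np.percentile(sat[near],[5,20,80]))
    m=((cv2.GaussianBlur(sat.astype(np.float32),(0,0),.8)<np.median(sat[near])*.55)&near).astype(float)
    cv2.imwrite(f"pics/m_{n}.png",m[int(c[1])-40 if c[1]>40 else 0:int(c[1])+40,int(c[0])-40:int(c[0])+40]*255)
    b,e=fit(pf,n,m,g);print(n,b.round(4),e)
E
python3 -c "
import cv2,numpy as np
print([cv2.imread(f'pics/m_{n}.png').shape for n in('long','short','cap')])
cv2.imwrite('pics/mm.png',np.hstack([cv2.resize(cv2.imread(f'pics/m_{n}.png'),(240,240)) for n in('long','short','cap')]))"
```

```text
L [ 0.578  -0.0819 22.9194]
B [ 0.6717 -0.1579 22.9541]
R [ 0.5957 -0.2516 22.9368]
P [ 0.5853  0.1656 22.752 ]
long [240.47182742 113.86842465] bgsat 0.16216216216216217 [0.0956266  0.1460177  0.17233716]
long [ 0.45   -0.0858] 6.4993277310924364
short [247.09917888 175.04095825] bgsat 0.16847826086956522 [0.09022556 0.12631579 0.17837838]
short [0.4462 0.081 ] 6.964356435643564
cap [186.31270473  42.38802342] bgsat 0.16304347826086957 [0.07291667 0.09782609 0.17647059]
cap [0.3908 0.2662] 1.8710000000000002
[(80, 80, 3), (80, 80, 3), (80, 80, 3)][ WARN:0@0.596] global loadsave.cpp:1063 imwrite_ Unsupported depth image for selected encoder is fallbacked to CV_8U.
```

View pics/mm.png

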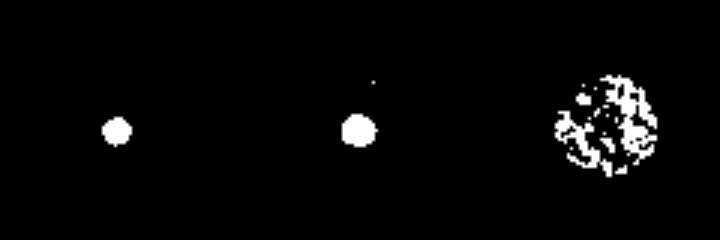

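```bash
cat >> fit.py <<'E'
def gmask(im,c,rad=34,th=.13,blur=1.0):
    i=cv2.GaussianBlur(im.astype(np.float32),(0,0),blur)
    sat=(i[...,0]-i[...,2])/np.maximum(i.max(2),1)
    Y,X=np.mgrid[:384,:512];near=np.hypot(X-c[0],Y-c[1])<rad
    m=((sat<th)&near).astype(np.uint8)
    n,l,st,ce=cv2.connectedComponentsWithStats(m)
    if n<2: return m.astype(float)
    k=1+np.argmax(st[1:,4]);m=(l==k).astype(np.uint8)
    return cv2.morphologyEx(m,cv2.MORPH_CLOSE,np.ones((5,5),np.uint8)).astype(float)
E
python3 - <<'E'
from fit import *
import pickle
out=[]
for k,n,g in [(1,"long",(.443,-.085)),(2,"short",(.44,.084)),(2,"cap",(.391,.264))]:
    o,im=pickle.load(open(f"w{k}.pkl","rb"));T=wT(o);pf=lambda P:wproj(T,P)
    c=pf([[*g,.015]])[0]
    for th in (.12,.13,.14):
        m=gmask(im,c,th=th);b,e=fit(pf,n,m,g);print(n,th,b.round(4),round(e,3))
    s=sil(pf,n,b,m.shape); v=im.copy(); ct,_=cv2.findContours((s>.5).astype(np.uint8),0,2)
    x,y=int(c[0]),int(c[1]); x0=x-30;y0=max(0,y-30)
    v=cv2.resize(v[y0:y0+60,x0:x0+60],(260,260),interpolation=cv2.INTER_NEAREST)
    for q in ct: cv2.polylines(v,[(((q-[x0,y0]+.5)*260/60)).astype(np.int32)],True,(255,0,0),1)
    out.append(v)
    # tops
    if n!="cap":
        i=im.astype(float); sat=(i[...,0]-i[...,2])/i.max(2)
        Y,X=np.mgrid[:384,:512];w=(sat<.09)&(np.hypot(X-c[0],Y-c[1])<34)
        u,vv=np.median(X[w]),np.median(Y[w]); print("top",n,u,vv,wpt(T,X[w].mean(),Y[w].mean(),{"long":.060,"short":.034}[n]).round(4))
cv2.imwrite("pics/ov.png",cv2.cvtColor(np.hstack(out),cv2.COLOR_RGB2BGR))
E
```

```text
long 0.12 [ 0.4435 -0.0845] 0.281
long 0.13 [ 0.4435 -0.086 ] 0.202
long 0.14 [ 0.443  -0.0855] 0.124
top long 239.0 116.0 [ 0.443  -0.0862  0.06  ]
short 0.12 [0.4395 0.085 ] 0.299
short 0.13 [0.4395 0.085 ] 0.209
short 0.14 [0.4395 0.085 ] 0.15
top short 246.0 178.0 [0.4389 0.0867 0.034 ]
cap 0.12 [0.3895 0.2645] 0.213
cap 0.13 [0.3925 0.2645] 0.171
cap 0.14 [0.3923 0.2643] 0.13<stdin>:16: RuntimeWarning: invalid value encountered in divide
```

View pics/ov.png

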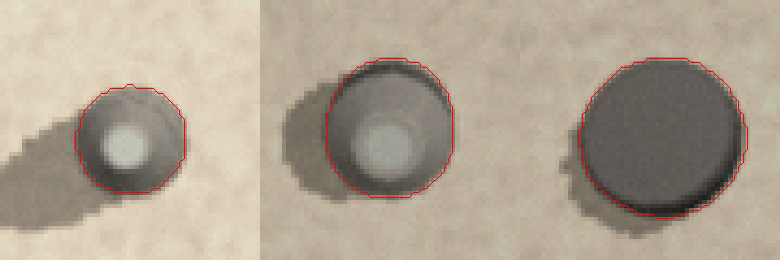

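step_arm(grip=[-1,-1,-1,-1,-1,-1,-1,-1], offset=[[0,-45,0],[0,-90,0],[-4,-135,-20],[-7,-181,-60],[-7,-181,-100],[-7,-181,-120],[-7,-181,-120],[-7,-181,-120]], twist=[[0,0,0.08],[0,0,0.16],[0,0,0.25],[0,0,0.25],[0,0,0.25],[0,0,0.25],[0,0,0.25],[0,0,0.25]])

```text
t: 3.05
eef_pos: [0.4429, -0.0843, 0.103]
tcp_rot: [0.67, 0.743, 0.0, -0.0]
force: [0.9, 0.0, 0.5]
gripper_width: 1.003
```

```bash
python3 - <<'E'
from h import *
o=get_obs();print(o["eef_pos"],o["tcp_rot"],o["joint_positions"].round(3),o["qvel"].round(3))
E
```

```text
[ 0.44288438 -0.0843077   0.10304672] [ 6.69729014e-01  7.42605568e-01  1.33978492e-04 -2.94885632e-06] [ 0.728  0.021 -0.599  2.052  0.013  1.072  0.226] [-0.008 -0.024 -0.011 -0.031 -0.     0.001 -0.002]
```

step_arm(grip=[-1,-1,-1,-1,-1,-1,-1,-1], offset=[[0,-1.5,-30],[0,-1.5,-60],[0,-1.5,-80],[0,-1.5,-90],[0,-1.5,-95],[0,-1.5,-95],[0,-1.5,-95],[0,-1.5,-95]], twist=[[0,0,0],[0,0,0],[0,0,0],[0,0,0],[0,0,0],[0,0,0],[0,0,0],[0,0,0]])

```text
t: 3.85
eef_pos: [0.4438, -0.0851, 0.0087]
tcp_rot: [0.669, 0.743, 0.0, 0.001]
force: [0.3, 0.1, -0.2]
gripper_width: 1.004
```

step_arm(grip=[-0.3,0,0.2,0.3,0.4,0.5,0.5,0.5], offset=[[0,0,0],[0,0,0],[0,0,0],[0,0,0],[0,0,0],[0,0,0],[0,0,0],[0,0,0]], twist=[[0,0,0],[0,0,0],[0,0,0],[0,0,0],[0,0,0],[0,0,0],[0,0,0],[0,0,0]], grip_force=15)

```text
t: 4.65
eef_pos: [0.4428, -0.0848, 0.0076]
tcp_rot: [0.669, 0.743, 0.0, 0.0]
force: [0.0, 0.4, 0.1]
gripper_width: 0.354
```

step_arm(grip=[0.8,0.8,0.8], offset=[[0,0,0],[0,0,0],[0,0,0]], twist=[[0,0,0],[0,0,0],[0,0,0]])

```text
t: 4.95
eef_pos: [0.4427, -0.0848, 0.0076]
tcp_rot: [0.669, 0.743, -0.0, -0.0]
force: [-0.3, -0.4, 0.1]
gripper_width: 0.339
```

step_arm(grip=[0.8,0.8,0.8,0.8,0.8,0.8], offset=[[0,0,10],[0,0,30],[0,0,60],[0,0,60],[0,0,60],[0,0,60]], twist=[[0,0,0],[0,0,0],[0,0,0],[0,0,0],[0,0,0],[0,0,0]])

```text
t: 5.55
eef_pos: [0.4419, -0.0848, 0.0669]
tcp_rot: [0.669, 0.743, -0.0, -0.001]
force: [0.1, 0.4, -1.5]
gripper_width: 0.34
```

```bash
python3 - <<'E'
from h import *
o=get_obs();print(o["eef_pos"],o["tcp_rot"],o["joint_positions"].round(3),o["gripper_width"],o["force"])
im=snapshot("wrist");cv2.imwrite("pics/w3.png",cv2.cvtColor(im,cv2.COLOR_RGB2BGR))
im=snapshot("side");cv2.imwrite("pics/s3.png",cv2.cvtColor(im,cv2.COLOR_RGB2BGR))
E
```

```text
[ 0.44192761 -0.08476372  0.06690436] [ 6.69041849e-01  7.43224392e-01 -3.94086229e-04 -5.93894100e-04] [ 0.725  0.074 -0.607  2.088  0.05   0.995  0.197] 0.34019074979110114 [ 0.11575474  0.42613895 -1.52058496]
```

View pics/w3.png

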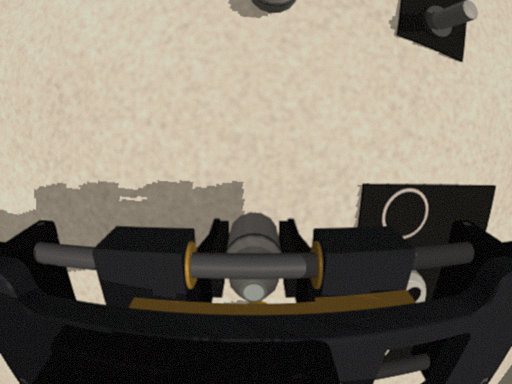

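View pics/s3.png

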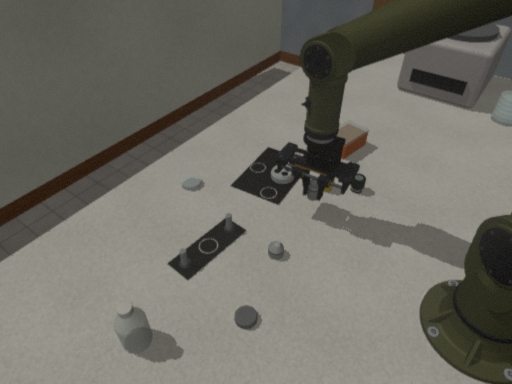

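step_arm(grip=[0.8,0.8,0.8,0.8,0.8,0.8,0.8,0.8], offset=[[30,1,0],[60,2,0],[90,3,0],[120,4,0],[136,4,0],[136,4,0],[136,4,0],[136,4,0]], twist=[[0,0,0],[0,0,0],[0,0,0],[0,0,0],[0,0,0],[0,0,0],[0,0,0],[0,0,0]])

```text
t: 6.45
eef_pos: [0.5774, -0.0809, 0.0669]
tcp_rot: [0.669, 0.743, -0.001, -0.001]
force: [-0.2, -0.1, -1.5]
gripper_width: 0.337
```

step_arm(grip=[0.8,0.8,0.8,0.8,0.8], offset=[[0,0,-15],[0,0,-30],[0,0,-40],[0,0,-40],[0,0,-40]], twist=[[0,0,0],[0,0,0],[0,0,0],[0,0,0],[0,0,0]])

```text
t: 6.95
eef_pos: [0.5784, -0.0807, 0.027]
tcp_rot: [0.669, 0.743, -0.0, -0.0]
force: [-0.4, 0.3, -1.0]
gripper_width: 0.339
```

```bash
python3 - <<'E'
from h import *
o=get_obs();print(o["eef_pos"],o["tcp_rot"],o["qvel"].round(3),o["gripper_width"],o["force"])
im=snapshot("wrist");T=wT(o)
z=o["eef_pos"][2]-.0076
cv2.imwrite("pics/w4.png",cv2.cvtColor(cv2.resize(im,None,fx=1.5,fy=1.5,interpolation=cv2.INTER_CUBIC),cv2.COLOR_RGB2BGR))
p=o["eef_pos"]
print("pred top at tcp",wproj(T,[[p[0],p[1],z+.062]]),"ringpix",wproj(T,[[.578,-.0819,.004]]))
E
```

```text
[ 0.57842279 -0.08068593  0.02704557] [ 6.68979597e-01  7.43280617e-01 -1.51612020e-04 -4.47645342e-04] [-0.001 -0.013 -0.004 -0.018 -0.002  0.    -0.001] 0.33924921505528755 [-0.37443864  0.2837038  -0.97399355]
pred top at tcp [[253.39305592 289.58165901]] ringpix [[252.64562689 223.64548309]]
```

View pics/w4.png

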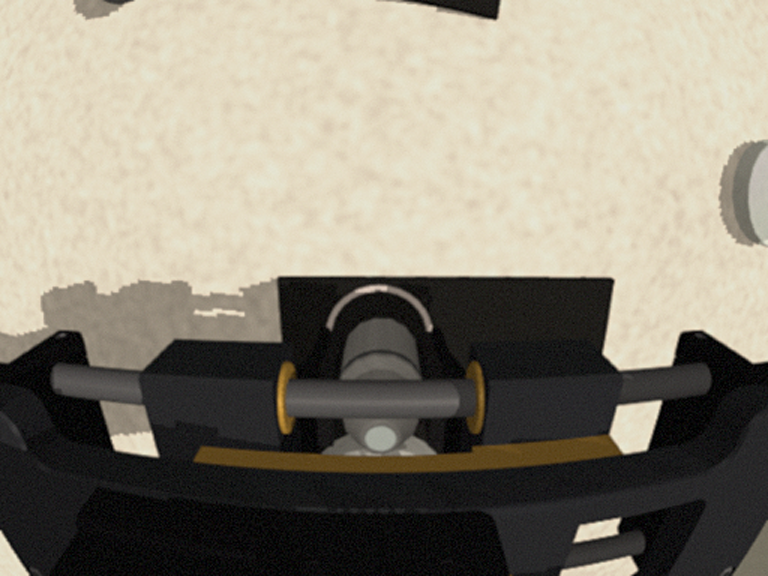

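step_arm(grip=[0.8,0.8,0.8,0.8,0.8,0.8], offset=[[0,0,-6],[0,0,-11],[0,0,-14],[0,0,-15],[0,0,-15.5],[0,0,-15.5]], twist=[[0,0,0],[0,0,0],[0,0,0],[0,0,0],[0,0,0],[0,0,0]])

```text
t: 7.6
eef_pos: [0.5789, -0.0808, 0.0121]
tcp_rot: [0.669, 0.743, 0.0, 0.0]
force: [-0.5, -0.4, -1.7]
gripper_width: 0.339
```

step_arm(grip=[0.8,0.8,0.8,0.8,0.8], offset=[[-0.8,0,0],[-0.8,0,-0.5],[-0.8,0,-1],[-0.8,0,-1],[-0.8,0,-1]], twist=[[0,0,0],[0,0,0],[0,0,0],[0,0,0],[0,0,0]])

```text
t: 8.1
eef_pos: [0.5781, -0.0809, 0.0116]
tcp_rot: [0.669, 0.743, -0.0, 0.0]
force: [-2.1, 0.3, 4.7]
gripper_width: 0.34
```

step_arm(grip=[0.3,0.25,0.2,0.1,0,-0.1,-0.2,-0.2], offset=[[0,0,0],[0,0,0],[0,0,0],[0,0,0],[0,0,0],[0,0,0],[0,0,0],[0,0,0]], twist=[[0,0,0],[0,0,0],[0,0,0],[0,0,0],[0,0,0],[0,0,0],[0,0,0],[0,0,0]])

```text
t: 8.9
eef_pos: [0.578, -0.0808, 0.0111]
tcp_rot: [0.669, 0.743, 0.0, 0.0]
force: [0.3, -0.4, -0.4]
gripper_width: 0.581
```

step_arm(grip=[-0.2,-0.2,-0.5,-0.5,-1,-1,-1,-1], offset=[[0,0,10],[0,0,30],[0,0,60],[0,0,90],[0,0,120],[0,0,150],[0,0,190],[0,0,190]], twist=[[0,0,0],[0,0,0],[0,0,0],[0,0,0],[0,0,0],[0,0,0],[0,0,0],[0,0,0]])

```text
t: 9.7
eef_pos: [0.5815, -0.0806, 0.208]
tcp_rot: [0.669, 0.743, 0.003, 0.005]
force: [0.6, 0.3, 0.4]
gripper_width: 0.975
```

```bash
python3 - <<'E'
from h import *
o=get_obs();print(o["eef_pos"],o["tcp_rot"],o["joint_positions"].round(3),o["gripper_width"],o["force"])
im=snapshot("scene");cv2.imwrite("pics/sc5.png",cv2.cvtColor(cv2.resize(im[150:290,100:380],None,fx=2.8,fy=2.8,interpolation=cv2.INTER_CUBIC),cv2.COLOR_RGB2BGR))
E
```

```text
[ 0.58149652 -0.08062705  0.20803076] [0.66890096 0.74333078 0.00276677 0.00481728] [ 0.629  0.239 -0.625  1.626  0.146  1.312  0.087] 0.975337660865678 [0.5805467  0.31934722 0.44775618]
```

View pics/sc5.png

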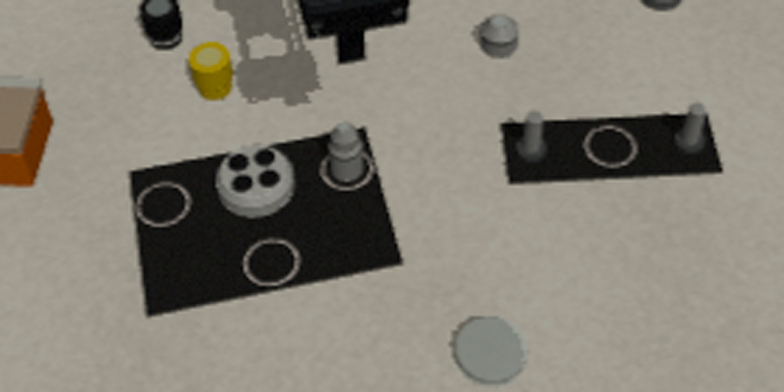

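step_arm(grip=[-1,-1,-1,-1,-1,-1,-1,-1], offset=[[-25,35,0],[-55,70,0],[-90,105,0],[-120,140,-20],[-140,166,-60],[-140,166,-100],[-140,166,-120],[-140,166,-120]], twist=[[0,0,0],[0,0,0],[0,0,0],[0,0,0],[0,0,0],[0,0,0],[0,0,0],[0,0,0]])

```text
t: 10.55
eef_pos: [0.4344, 0.0849, 0.0779]
tcp_rot: [0.669, 0.744, -0.002, -0.003]
force: [-1.6, 0.1, -0.0]
gripper_width: 0.999
```

step_arm(grip=[-1,-1], offset=[[0,0,0],[0,0,0]], twist=[[0,0,0],[0,0,0]])

```text
t: 10.75
eef_pos: [0.4391, 0.0852, 0.0823]
tcp_rot: [0.669, 0.743, 0.001, 0.001]
force: [-0.3, 0.2, 1.0]
gripper_width: 0.999
```

step_arm(grip=[-1,-1,-1,-1,-1,-1,-1,-1], offset=[[0,0.5,-25],[0,0.5,-50],[0,0.5,-65],[0,0.5,-73],[0,0.5,-77],[0,0.5,-78],[0,0.5,-78],[0,0.5,-78]], twist=[[0,0,0],[0,0,0],[0,0,0],[0,0,0],[0,0,0],[0,0,0],[0,0,0],[0,0,0]])

```text
t: 11.55
eef_pos: [0.4387, 0.0857, 0.0038]
tcp_rot: [0.669, 0.743, 0.0, 0.001]
force: [0.4, -0.6, -0.3]
gripper_width: 0.996
```

step_arm(grip=[-0.4,-0.2,0,0.2,0.3,0.5,0.6,0.6], offset=[[0,0,0],[0,0,0],[0,0,0],[0,0,0],[0,0,0],[0,0,0],[0,0,0],[0,0,0]], twist=[[0,0,0],[0,0,0],[0,0,0],[0,0,0],[0,0,0],[0,0,0],[0,0,0],[0,0,0]])

```text
t: 12.35
eef_pos: [0.438, 0.0857, 0.0031]
tcp_rot: [0.669, 0.743, 0.0, 0.0]
force: [0.6, 0.8, -0.5]
gripper_width: 0.425
```

step_arm(grip=[0.6,0.6,0.6,0.6,0.6,0.6], offset=[[0,0,0],[0,0,10],[0,0,30],[0,0,55],[0,0,55],[0,0,55]], twist=[[0,0,0],[0,0,0],[0,0,0],[0,0,0],[0,0,0],[0,0,0]])

```text
t: 12.95
eef_pos: [0.4384, 0.0855, 0.0587]
tcp_rot: [0.669, 0.743, 0.0, 0.001]
force: [-0.5, 0.1, -1.6]
gripper_width: 0.43
```

```bash
python3 - <<'E'
from h import *
o=get_obs();print(o["eef_pos"],o["tcp_rot"],o["joint_positions"].round(3),o["gripper_width"],o["force"])
im=snapshot("wrist");T=wT(o);p=o["eef_pos"]
cv2.imwrite("pics/w6.png",cv2.cvtColor(cv2.resize(im,None,fx=1.5,fy=1.5,interpolation=cv2.INTER_CUBIC),cv2.COLOR_RGB2BGR))
print("pred top",wproj(T,[[p[0],p[1],p[2]-.004+.034]])*1.5)
E
```

```text
[0.43840005 0.08547884 0.05871447] [6.69105521e-01 7.43166889e-01 2.57428241e-04 8.42961230e-04] [ 0.522  0.095 -0.794  2.1    0.083  0.976 -0.211] 0.4304112415021528 [-0.45950702  0.10659411 -1.58108686]
pred top [[380.33632618 392.9519523 ]]
```

View pics/w6.png

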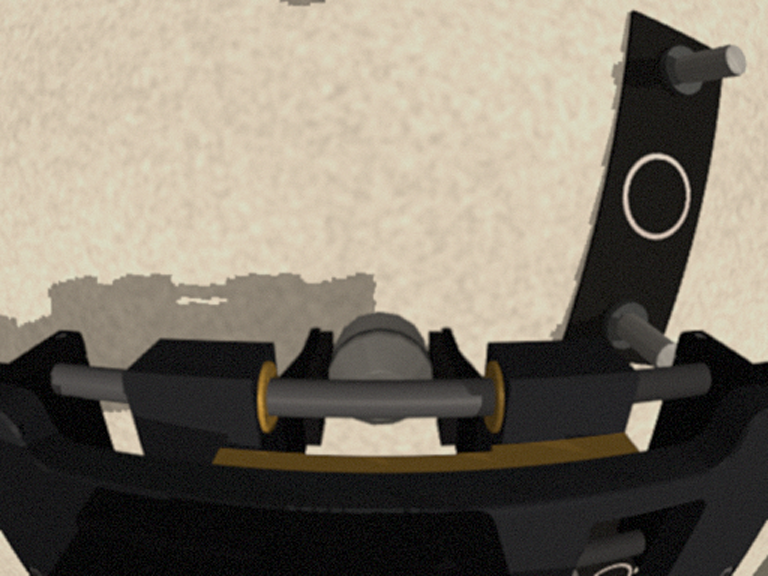

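step_arm(grip=[0.6,0.6,0.6,0.6,0.6,0.6,0.6,0.6], offset=[[0,0,35],[0,0,70],[25,-25,80],[55,-57,80],[85,-88,80],[115,-120,80],[145,-151,80],[175,-183,80]], twist=[[0,0,0],[0,0,0],[0,0,0],[0,0,0],[0,0,0],[0,0,0],[0,0,0],[0,0,0]])

```text
t: 13.8
eef_pos: [0.6131, -0.0985, 0.1361]
tcp_rot: [0.669, 0.743, -0.001, -0.001]
force: [1.3, 1.0, -0.3]
gripper_width: 0.428
```

step_arm(grip=[0.6,0.6,0.6,0.6,0.6,0.6], offset=[[25,-25,0],[45,-48,0],[58,-60,0],[58,-60,0],[58,-60,0],[58,-60,0]], twist=[[0,0,0],[0,0,0],[0,0,0],[0,0,0],[0,0,0],[0,0,0]])

```text
t: 14.4
eef_pos: [0.6701, -0.1556, 0.1374]
tcp_rot: [0.668, 0.744, -0.0, -0.001]
force: [0.5, -0.4, -0.6]
gripper_width: 0.429
```

```bash
python3 - <<'E'
from h import *
o=get_obs();print(o["eef_pos"],o["tcp_rot"],o["joint_positions"].round(3),o["gripper_width"],o["force"])
im=snapshot("wrist");T=wT(o);p=o["eef_pos"]
v=cv2.resize(im,None,fx=1.5,fy=1.5,interpolation=cv2.INTER_CUBIC)
a=np.linspace(0,2*np.pi,80);
for z,r in((-.0031,19),(.0209,19),(.0309,10)):
    q=wproj(T,np.c_[p[0]+np.cos(a)*r/1e3,p[1]+np.sin(a)*r/1e3,np.full(80,p[2]+z)])
    cv2.polylines(v,[((q+.5)*1.5).round().astype(np.int32)],True,(255,0,0),1)
cv2.imwrite("pics/w7.png",cv2.cvtColor(v,cv2.COLOR_RGB2BGR))
cv2.imwrite("pics/w7c.png",cv2.cvtColor(cv2.resize(v[280:460,280:480],None,fx=3,fy=3),cv2.COLOR_RGB2BGR))
E
```

```text
[ 0.67012821 -0.15559135  0.13735222] [ 6.68335193e-01  7.43859624e-01 -1.40960433e-04 -9.53746973e-04] [ 0.615  0.518 -0.594  1.433  0.292  1.282  0.106] 0.4290392849711524 [ 0.47556148 -0.40624133 -0.55277761]
```

View pics/w7c.png

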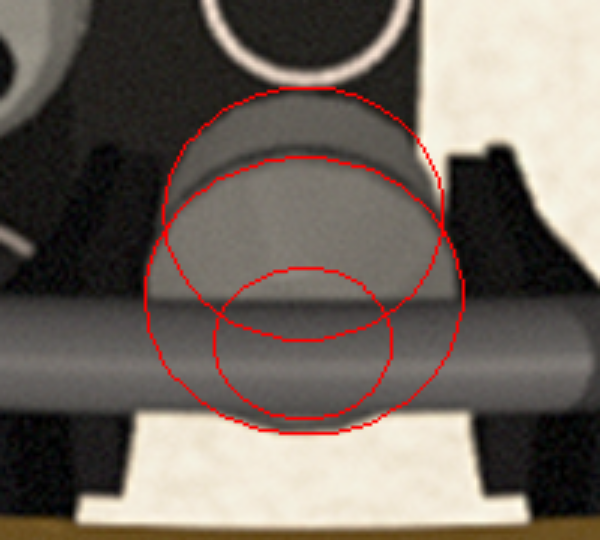

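View pics/w7.png

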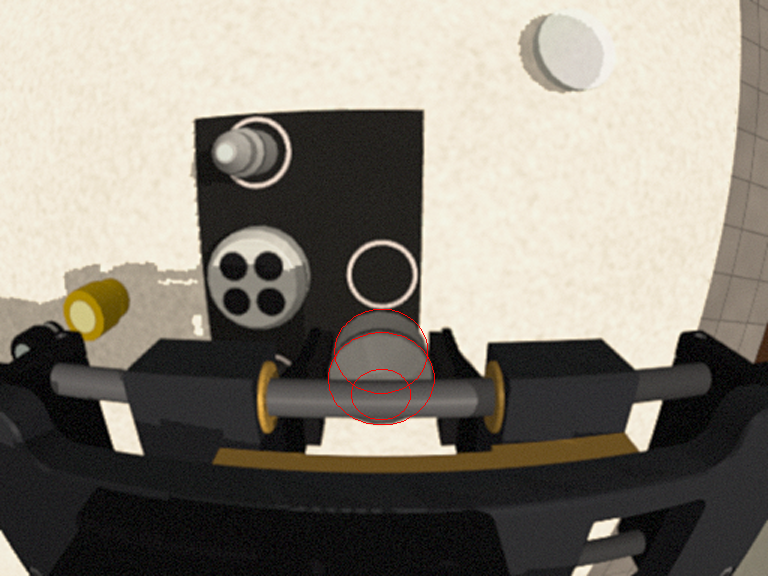

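step_arm(grip=[0.6,0.6,0.6,0.6,0.6,0.6,0.6,0.6], offset=[[1.6,-2.3,-25],[1.6,-2.3,-50],[1.6,-2.3,-75],[1.6,-2.3,-100],[1.6,-2.3,-112],[1.6,-2.3,-118],[1.6,-2.3,-118],[1.6,-2.3,-118]], twist=[[0,0,0],[0,0,0],[0,0,0],[0,0,0],[0,0,0],[0,0,0],[0,0,0],[0,0,0]])

```text
t: 15.25
eef_pos: [0.6735, -0.1596, 0.0215]
tcp_rot: [0.669, 0.743, 0.001, 0.001]
force: [0.3, 0.4, -0.3]
gripper_width: 0.43
```

step_arm(grip=[0.6,0.6], offset=[[0,0,0],[0,0,0]], twist=[[0,0,0],[0,0,0]])

```text
t: 15.45
eef_pos: [0.6733, -0.1598, 0.0213]
tcp_rot: [0.669, 0.743, 0.0, 0.001]
force: [0.4, 1.4, -1.0]
gripper_width: 0.431
```

step_arm(grip=[0.6,0.6,0.6,0.6,0.6,0.6], offset=[[-1.6,1.9,-5],[-1.6,1.9,-9],[-1.6,1.9,-11],[-1.6,1.9,-12],[-1.6,1.9,-12.5],[-1.6,1.9,-12.5]], twist=[[0,0,0],[0,0,0],[0,0,0],[0,0,0],[0,0,0],[0,0,0]])

```text
t: 16.05
eef_pos: [0.671, -0.1578, 0.0075]
tcp_rot: [0.669, 0.743, 0.0, 0.0]
force: [0.1, -0.4, -1.5]
gripper_width: 0.431
```

step_arm(grip=[0.6,0.6,0.6,0.6], offset=[[0.6,0,0],[0.6,0,-0.5],[0.6,0,-1],[0.6,0,-1]], twist=[[0,0,0],[0,0,0],[0,0,0],[0,0,0]])

```text
t: 16.45
eef_pos: [0.6718, -0.1578, 0.0072]
tcp_rot: [0.669, 0.743, 0.0, 0.0]
force: [-1.0, -0.3, 3.0]
gripper_width: 0.427
```

step_arm(grip=[0.1,0.05,0,-0.05,-0.1,-0.15,-0.15,-0.15], offset=[[0,0,0],[0,0,0],[0,0,0],[0,0,0],[0,0,0],[0,0,0],[0,0,0],[0,0,0]], twist=[[0,0,0],[0,0,0],[0,0,0],[0,0,0],[0,0,0],[0,0,0],[0,0,0],[0,0,0]])

```text
t: 17.25
eef_pos: [0.6716, -0.1577, 0.0066]
tcp_rot: [0.669, 0.743, 0.0, 0.0]
force: [-0.1, -0.0, 0.7]
gripper_width: 0.572
```

step_arm(grip=[-0.15,-0.15,-0.15,-0.5,-1,-1,-1,-1], offset=[[0,0,10],[0,0,30],[0,0,60],[0,0,90],[0,0,120],[0,0,150],[0,0,180],[0,0,180]], twist=[[0,0,0],[0,0,0],[0,0,0],[0,0,0],[0,0,0],[0,0,0],[0,0,0],[0,0,0]])

```text
t: 18.05
eef_pos: [0.6745, -0.1576, 0.1932]
tcp_rot: [0.669, 0.743, 0.002, 0.004]
force: [1.3, 0.4, 0.8]
gripper_width: 0.938
```

step_arm(grip=[-1,-1,-1,-1,-1,-1,-1,-1], offset=[[-35,-25,10],[-70,-48,20],[-105,-72,30],[-140,-96,30],[-175,-120,30],[-210,-144,30],[-235,-160,30],[-254,-172,30]], twist=[[0,0,0],[0,0,0],[0,0,0],[0,0,0],[0,0,0],[0,0,0],[0,0,0],[0,0,0]])

```text
t: 18.85
eef_pos: [0.4151, -0.3312, 0.2167]
tcp_rot: [0.67, 0.742, -0.001, 0.0]
force: [-0.0, -0.7, 0.7]
gripper_width: 0.999
```

step_arm(grip=[-1,-1,-1,-1], offset=[[0,0,0],[0,0,0],[0,0,0],[0,0,0]], twist=[[0,0,0],[0,0,0],[0,0,0],[0,0,0]])

```text
t: 19.25
eef_pos: [0.4188, -0.3285, 0.2166]
tcp_rot: [0.668, 0.744, 0.0, 0.0]
force: [-0.1, -0.4, -0.3]
gripper_width: 0.998
```

```bash
python3 - <<'E'
from h import *
import pickle
o=get_obs(); im=snapshot("wrist"); pickle.dump((o,im),open("w8.pkl","wb"))
print(o["t"],o["eef_pos"],o["tcp_rot"],o["qvel"].round(3))
cv2.imwrite("pics/w8.png",cv2.cvtColor(cv2.resize(im,None,fx=1.5,fy=1.5,interpolation=cv2.INTER_CUBIC),cv2.COLOR_RGB2BGR))
E
```

```text
19.25 [ 0.41877118 -0.32853493  0.21657191] [6.68071938e-01 7.44096621e-01 3.22717263e-04 2.13151952e-05] [ 0.002  0.001  0.005  0.002  0.003  0.001 -0.   ]
```

View pics/w8.png

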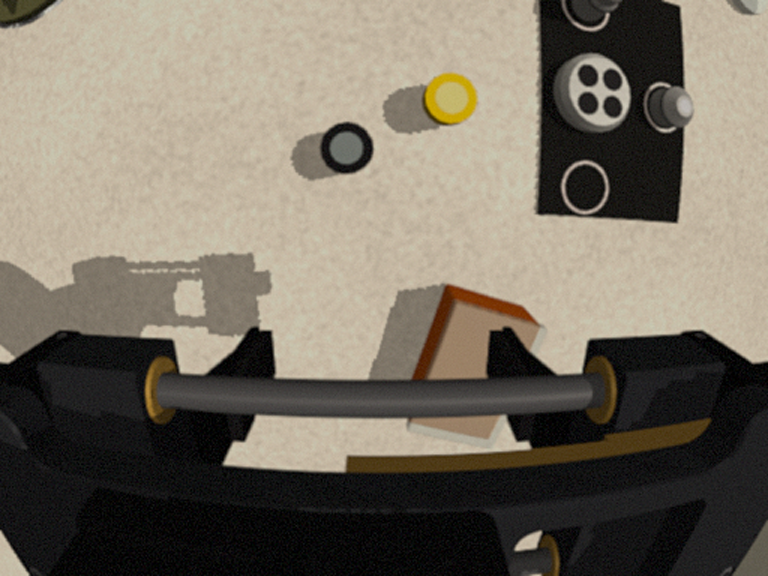

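```bash
python3 - <<'E'
from fit import *
import pickle
o,im=pickle.load(open("w8.pkl","rb"));T=wT(o);pf=lambda P:wproj(T,P)
i=im.astype(float)
Y,X=np.mgrid[:384,:512];near=np.hypot(X-231,Y-98)<26
g=cv2.GaussianBlur(i.max(2),(0,0),.7)
m=((g<75)&near).astype(np.uint8);ct,_=cv2.findContours(m,0,2);ct=max(ct,key=cv2.contourArea)
mm=np.zeros_like(m);cv2.fillPoly(mm,[ct],1)
b,e=fit(pf,"eye",mm.astype(float),(.384,-.25));print(b,e)
# top outer circle & glass
sat=((i[...,0]-i[...,2])/np.maximum(i.max(2),1));w=(i.max(2)>90)&(np.hypot(X-231,Y-98)<11)
print("glass",X[w].mean(),Y[w].mean(),w.sum(),wpt(T,X[w].mean(),Y[w].mean(),.045))
v=cv2.resize(im[65:130,195:268],None,fx=8,fy=8,interpolation=cv2.INTER_NEAREST)
for z,r in((.045,20),(.018,20),(0,17)):
    q=wproj(T,np.c_[b[0]+C*0][:0] if 0 else np.c_[C*r/1e3+b,np.full(60,z)])
    cv2.polylines(v,[((q-[195,65]+.5)*8).round().astype(np.int32)],True,(255,0,0),1)
cv2.imwrite("pics/w8c.png",cv2.cvtColor(v,cv2.COLOR_RGB2BGR))
E
```

```text
[ 0.3845  -0.24775] 0.13581655627691433
glass 230.52923976608187 98.15497076023392 342 [ 0.38459635 -0.24720727  0.045     ]
```

View pics/w8c.png

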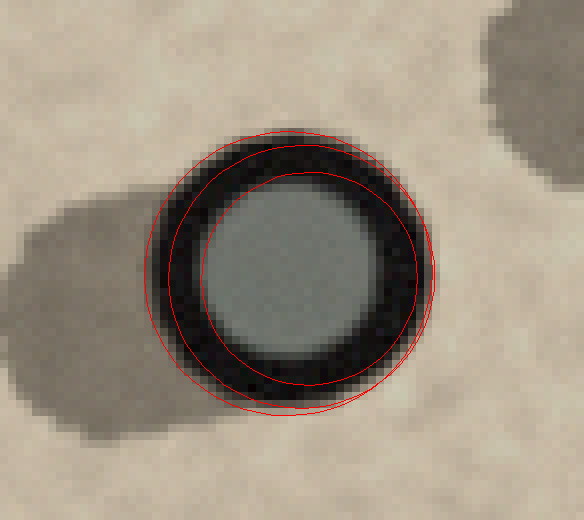

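step_arm(grip=[-0.4,-0.4,-0.4,-0.4,-0.4,-0.4,-0.4,-0.4], offset=[[-12,28,0],[-24,55,0],[-34,81,0],[-34,81,-40],[-34,81,-80],[-34,81,-126],[-34,81,-126],[-34,81,-126]], twist=[[0,0,-0.06],[0,0,-0.12],[0,0,-0.185],[0,0,-0.185],[0,0,-0.185],[0,0,-0.185],[0,0,-0.185],[0,0,-0.185]])

```text
t: 20.1
eef_pos: [0.384, -0.2481, 0.0909]
tcp_rot: [0.734, 0.679, 0.0, -0.001]
force: [-0.4, -0.2, 0.8]
gripper_width: 0.703
```

step_arm(grip=[-0.4,-0.4], offset=[[0,0,0],[0,0,0]], twist=[[0,0,0],[0,0,0]])

```text
t: 20.3
eef_pos: [0.3853, -0.2497, 0.0929]
tcp_rot: [0.735, 0.678, 0.0, 0.002]
force: [1.2, -0.6, -0.1]
gripper_width: 0.695
```

step_arm(grip=[-0.4,-0.4,-0.4,-0.4,-0.4,-0.4,-0.4,-0.4], offset=[[-0.5,2,-25],[-0.5,2,-50],[-0.5,2,-65],[-0.5,2,-74],[-0.5,2,-78],[-0.5,2,-78],[-0.5,2,-78],[-0.5,2,-78]], twist=[[0,0,0],[0,0,0],[0,0,0],[0,0,0],[0,0,0],[0,0,0],[0,0,0],[0,0,0]])

```text
t: 21.1
eef_pos: [0.3837, -0.2472, 0.0134]
tcp_rot: [0.735, 0.678, 0.0, 0.001]
force: [-0.5, 0.3, -0.4]
gripper_width: 0.7
```

step_arm(grip=[-0.2,-0.1,0,0.1,0.2,0.4,0.5,0.5], offset=[[0.5,0,0],[0.5,0,0],[0.5,0,0],[0.5,0,0],[0.5,0,0],[0.5,0,0],[0.5,0,0],[0.5,0,0]], twist=[[0,0,0],[0,0,0],[0,0,0],[0,0,0],[0,0,0],[0,0,0],[0,0,0],[0,0,0]])

```text
t: 21.9
eef_pos: [0.3838, -0.2468, 0.0127]
tcp_rot: [0.735, 0.678, 0.0, 0.0]
force: [1.0, 0.5, -0.3]
gripper_width: 0.452
```

step_arm(grip=[0.5,0.5,0.5,0.5,0.5,0.5,0.5,0.5], offset=[[0,0,0],[0,0,10],[0,0,30],[0,0,60],[0,0,90],[0,0,120],[0,0,120],[0,0,120]], twist=[[0,0,0],[0,0,0],[0,0,0],[0,0,0],[0,0,0],[0,0,0],[0,0,0],[0,0,0]])

```text
t: 22.7
eef_pos: [0.3835, -0.2469, 0.1331]
tcp_rot: [0.735, 0.678, -0.0, 0.001]
force: [-0.6, 0.4, -1.6]
gripper_width: 0.45
```

step_arm(grip=[0.5,0.5,0.5,0.5,0.5,0.5,0.5,0.5], offset=[[15,25,0],[33,67,0],[52,106,0],[71,145,0],[90,184,0],[109,223,0],[128,262,0],[147,301,0]], twist=[[0,0,0],[0,0,0],[0,0,0],[0,0,0],[0,0,0],[0,0,0],[0,0,0],[0,0,0]])

```text
t: 23.5
eef_pos: [0.5298, 0.0555, 0.131]
tcp_rot: [0.735, 0.678, -0.001, -0.001]
force: [0.3, -0.5, -1.2]
gripper_width: 0.452
```

step_arm(grip=[0.5,0.5,0.5,0.5,0.5,0.5,0.5], offset=[[19,40,0],[36,75,0],[48,100,0],[54,111,0],[54,111,0],[54,111,0],[54,111,0]], twist=[[0,0,0],[0,0,0],[0,0,0],[0,0,0],[0,0,0],[0,0,0],[0,0,0]])

```text
t: 24.2
eef_pos: [0.5842, 0.1629, 0.1321]
tcp_rot: [0.736, 0.677, -0.001, 0.0]
force: [-0.6, -0.5, -1.1]
gripper_width: 0.456
```

```bash
python3 - <<'E'
from h import *
o=get_obs();print(o["eef_pos"],o["tcp_rot"],o["joint_positions"].round(3),o["gripper_width"],o["force"])
im=snapshot("wrist");T=wT(o);p=o["eef_pos"]
v=cv2.resize(im,None,fx=1.5,fy=1.5,interpolation=cv2.INTER_CUBIC)
a=np.linspace(0,2*np.pi,80);
for z,r in((-.0127,17),(.0053,20),(.0323,20)):
    q=wproj(T,np.c_[p[0]+np.cos(a)*r/1e3,p[1]+np.sin(a)*r/1e3,np.full(80,p[2]+z)])
    cv2.polylines(v,[((q+.5)*1.5).round().astype(np.int32)],True,(255,0,0),1)
cv2.imwrite("pics/w9.png",cv2.cvtColor(v,cv2.COLOR_RGB2BGR))
cv2.imwrite("pics/w9c.png",cv2.cvtColor(cv2.resize(v[280:460,280:480],None,fx=3,fy=3),cv2.COLOR_RGB2BGR))
E
```

```text
[0.58422806 0.16292797 0.13207788] [ 7.35581611e-01  6.77435306e-01 -9.76757691e-04  3.81534013e-04] [ 0.379  0.42  -0.87   1.652  0.339  1.23  -0.646] 0.4559751987317109 [-0.61798331 -0.48928508 -1.13323675]
```

View pics/w9c.png

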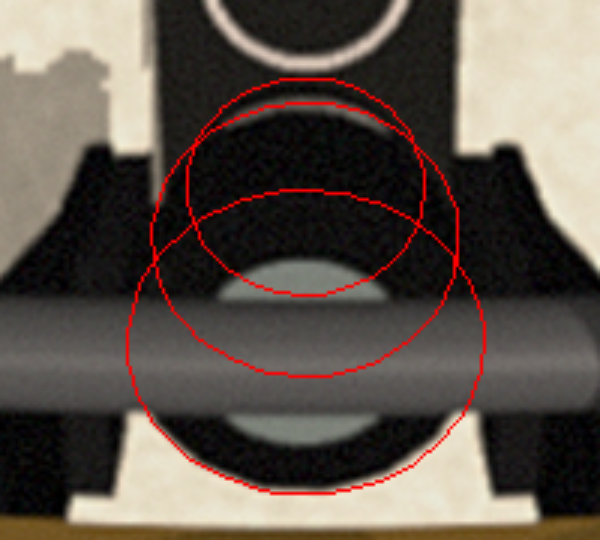

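View pics/w9.png

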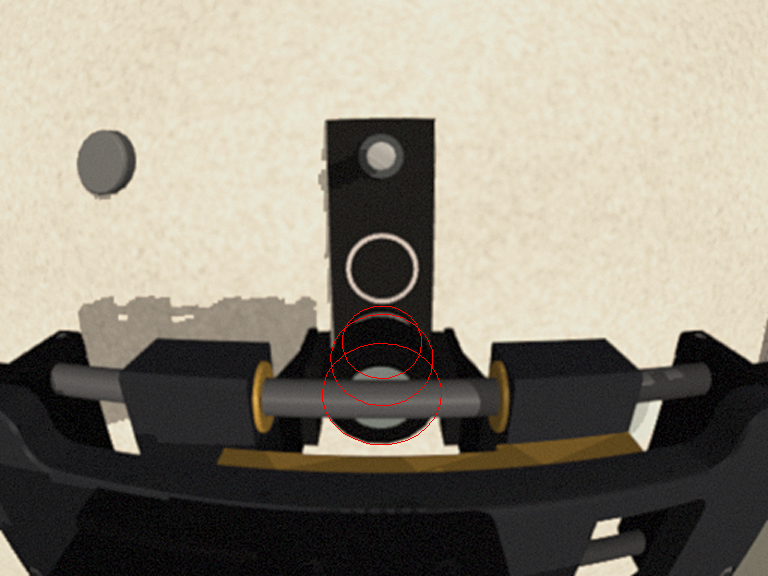

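step_arm(grip=[0.5,0.5,0.5,0.5,0.5,0.5,0.5,0.5], offset=[[1,1,-25],[1,1,-50],[1,1,-75],[1,1,-92],[1,1,-100],[1,1,-102],[1,1,-102],[1,1,-102]], twist=[[0,0,0],[0,0,0],[0,0,0],[0,0,0],[0,0,0],[0,0,0],[0,0,0],[0,0,0]])

```text
t: 25.05
eef_pos: [0.5865, 0.1666, 0.0318]
tcp_rot: [0.735, 0.678, 0.001, 0.001]
force: [0.5, 0.2, -0.3]
gripper_width: 0.454
```

step_arm(grip=[0.5,0.5], offset=[[0,0,0],[0,0,0]], twist=[[0,0,0],[0,0,0]])

```text
t: 25.25
eef_pos: [0.5861, 0.1664, 0.0313]
tcp_rot: [0.735, 0.678, 0.0, 0.0]
force: [-0.5, -1.1, -1.4]
gripper_width: 0.451
```

step_arm(grip=[0.5,0.5,0.5,0.5,0.5,0.5], offset=[[-0.8,-1,-6],[-0.8,-1,-11],[-0.8,-1,-13],[-0.8,-1,-13.5],[-0.8,-1,-13.5],[-0.8,-1,-13.5]], twist=[[0,0,0],[0,0,0],[0,0,0],[0,0,0],[0,0,0],[0,0,0]])

```text
t: 25.85
eef_pos: [0.5849, 0.1653, 0.0171]
tcp_rot: [0.735, 0.678, 0.0, 0.0]
force: [-0.2, -0.6, -1.3]
gripper_width: 0.453
```

step_arm(grip=[0.5,0.5,0.5,0.5], offset=[[0,0,-0.5],[0,0,-1],[0,0,-1.2],[0,0,-1.2]], twist=[[0,0,0],[0,0,0],[0,0,0],[0,0,0]])

```text
t: 26.25
eef_pos: [0.585, 0.1654, 0.0167]
tcp_rot: [0.735, 0.678, 0.0, 0.0]
force: [-1.2, -0.8, 5.0]
gripper_width: 0.454
```

step_arm(grip=[0.05,0,-0.05,-0.1,-0.2,-0.3,-0.4,-0.4], offset=[[0,0,0],[0,0,0],[0,0,0],[0,0,0],[0,0,0],[0,0,0],[0,0,0],[0,0,0]], twist=[[0,0,0],[0,0,0],[0,0,0],[0,0,0],[0,0,0],[0,0,0],[0,0,0],[0,0,0]])

```text
t: 27.05
eef_pos: [0.5848, 0.1653, 0.0159]
tcp_rot: [0.735, 0.678, 0.0, 0.0]
force: [0.1, -0.5, -0.2]
gripper_width: 0.688
```

step_arm(grip=[-0.4,-0.4,-0.4,-0.5,-1,-1,-1,-1], offset=[[0,0,10],[0,0,30],[0,0,60],[0,0,90],[0,0,120],[0,0,150],[0,0,180],[0,0,180]], twist=[[0,0,0],[0,0,0],[0,0,0],[0,0,0],[0,0,0],[0,0,0],[0,0,0],[0,0,0]])

```text
t: 27.85
eef_pos: [0.5871, 0.1668, 0.2014]
tcp_rot: [0.735, 0.678, 0.004, 0.002]
force: [-0.0, 0.5, 0.2]
gripper_width: 0.972
```

step_arm(grip=[-1,-1,-1,-1,-1,-1,-1,-1], offset=[[-25,-12,5],[-50,-25,10],[-75,-37,20],[-100,-50,20],[-110,-55,20],[-110,-55,20],[-110,-55,20],[-110,-55,20]], twist=[[0,0,0],[0,0,0],[0,0,0],[0,0,0],[0,0,0],[0,0,0],[0,0,0],[0,0,0]])

```text
t: 28.65
eef_pos: [0.4752, 0.1108, 0.2159]
tcp_rot: [0.735, 0.679, 0.0, -0.0]
force: [-0.1, 0.1, 0.0]
gripper_width: 1.0
```

```bash
python3 - <<'E'
from fit import *
import pickle
o=get_obs(); im=snapshot("wrist"); pickle.dump((o,im),open("w10.pkl","wb"))
print(o["t"],o["eef_pos"],o["tcp_rot"],o["qvel"].round(3))
T=wT(o);pf=lambda P:wproj(T,P)
v=cv2.resize(im,None,fx=1.5,fy=1.5,interpolation=cv2.INTER_CUBIC)
g=(.392,.2645);c=pf([[*g,.01]])[0];m=gmask(im,c,th=.13,rad=38);b,e=fit(pf,"cap",m,g);print("cap",b,e)
for (b,z,r) in ((b,0,24),(b,.0135,24),(b,.016,21.5),((.5853,.1656),.004,23),((.5853,.1656),.049,20)):
    q=pf(np.c_[C*r/1e3+b,np.full(60,z)]);cv2.polylines(v,[((q+.5)*1.5*16).round().astype(np.int32)],True,(255,0,0),1,shift=4)
cv2.imwrite("pics/w10.png",cv2.cvtColor(v,cv2.COLOR_RGB2BGR))
E
```

```text
28.65 [0.47524301 0.11078582 0.21589951] [ 7.34590084e-01  6.78511054e-01  3.42223883e-04 -2.00511587e-04] [-0.004  0.011  0.002 -0.003 -0.002  0.003  0.005]
cap [0.39075 0.26525] 0.16858474082702385
```

View pics/w10.png

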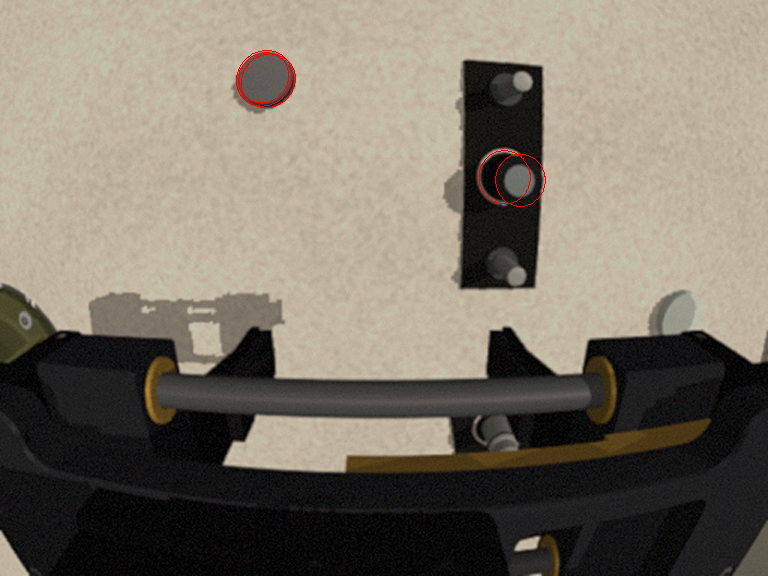

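step_arm(grip=[-1,-1,-1,-1,-1,-1,-1,-1], offset=[[-15,30,0],[-35,65,0],[-55,100,0],[-75,135,-10],[-83.5,154,-40],[-83.5,154,-90],[-83.5,154,-130],[-83.5,154,-130]], twist=[[0,0,0],[0,0,0],[0,0,0],[0,0,0],[0,0,0],[0,0,0],[0,0,0],[0,0,0]])

```text
t: 29.5
eef_pos: [0.387, 0.2631, 0.0813]
tcp_rot: [0.734, 0.679, -0.005, -0.003]
force: [-0.5, -0.8, 0.3]
gripper_width: 0.998
```

step_arm(grip=[-1,-1,-1,-1], offset=[[0,0,0],[0,0,0],[0,0,0],[0,0,0]], twist=[[0,0,0],[0,0,0],[0,0,0],[0,0,0]])

```text
t: 29.9
eef_pos: [0.3926, 0.2646, 0.0875]
tcp_rot: [0.735, 0.678, 0.001, 0.001]
force: [-0.0, 0.3, -0.9]
gripper_width: 1.004
```

```bash
python3 - <<'E'
from fit import *
o=get_obs(); im=snapshot("wrist")
print(o["t"],o["eef_pos"],o["tcp_rot"],o["joint_positions"].round(3))
T=wT(o);pf=lambda P:wproj(T,P)
v=cv2.resize(im,None,fx=1.5,fy=1.5,interpolation=cv2.INTER_CUBIC)
b=(.3917,.2648)
for (b,z,r) in ((b,0,24),(b,.0135,24),(b,.016,21.5)):
    q=pf(np.c_[C*r/1e3+b,np.full(60,z)]);cv2.polylines(v,[((q+.5)*1.5*16).round().astype(np.int32)],True,(255,0,0),1,shift=4)
cv2.imwrite("pics/w11.png",cv2.cvtColor(cv2.resize(v[250:450,230:530],None,fx=2.5,fy=2.5),cv2.COLOR_RGB2BGR))
E
```

```text
29.9 [0.39263576 0.26458452 0.08749564] [0.7350628  0.67799682 0.00133194 0.00110421] [ 0.417  0.189 -1.132  2.009  0.199  1.057 -0.887]
```

View pics/w11.png

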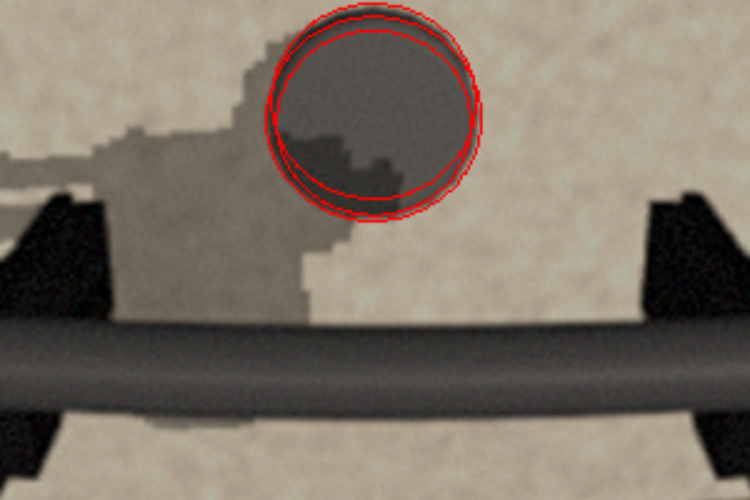

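step_arm(grip=[-1,-1,-1,-1,-1,-1,-1,-1], offset=[[-1,0,-25],[-1,0,-50],[-1,0,-68],[-1,0,-78],[-1,0,-82],[-1,0,-83],[-1,0,-83],[-1,0,-83]], twist=[[0,0,0],[0,0,0],[0,0,0],[0,0,0],[0,0,0],[0,0,0],[0,0,0],[0,0,0]])

```text
t: 30.75
eef_pos: [0.391, 0.2646, 0.0037]
tcp_rot: [0.735, 0.678, 0.001, 0.0]
force: [-0.1, -0.7, 0.6]
gripper_width: 0.999
```

step_arm(grip=[-0.5,-0.3,-0.2,-0.1,0,0.1,0.3,0.3], offset=[[0,0,0],[0,0,0],[0,0,0],[0,0,0],[0,0,0],[0,0,0],[0,0,0],[0,0,0]], twist=[[0,0,0],[0,0,0],[0,0,0],[0,0,0],[0,0,0],[0,0,0],[0,0,0],[0,0,0]], grip_force=10)

```text
t: 31.55
eef_pos: [0.3903, 0.2643, 0.0029]
tcp_rot: [0.735, 0.678, 0.0, 0.0]
force: [0.0, -0.7, 0.5]
gripper_width: 0.546
```

step_arm(grip=[0.3,0.3,0.3,0.3,0.3,0.3,0.3,0.3], offset=[[0,0,0],[0,0,5],[0,0,20],[0,0,50],[0,0,80],[0,0,105],[0,0,105],[0,0,105]], twist=[[0,0,0],[0,0,0],[0,0,0],[0,0,0],[0,0,0],[0,0,0],[0,0,0],[0,0,0]])

```text
t: 32.35
eef_pos: [0.3906, 0.264, 0.1081]
tcp_rot: [0.735, 0.678, 0.0, 0.001]
force: [-0.1, -0.8, -0.4]
gripper_width: 0.543
```

```bash
python3 - <<'E'
from fit import *
o=get_obs(); im=snapshot("wrist")
print(o["t"],o["eef_pos"],o["tcp_rot"],o["joint_positions"].round(3))
T=wT(o);pf=lambda P:wproj(T,P);p=o["eef_pos"];b=p[:2];z0=p[2]-.003
v=cv2.resize(im,None,fx=1.5,fy=1.5,interpolation=cv2.INTER_CUBIC)
for (b,z,r) in ((b,0,24),(b,.0135,24),(b,.016,21.5)):
    q=pf(np.c_[C*r/1e3+b,np.full(60,z+z0)]);cv2.polylines(v,[((q+.5)*1.5*16).round().astype(np.int32)],True,(255,0,0),1,shift=4)
cv2.imwrite("pics/w12.png",cv2.cvtColor(cv2.resize(v[250:450,230:530],None,fx=2.5,fy=2.5),cv2.COLOR_RGB2BGR))
E
```

```text
32.35 [0.39060251 0.26398466 0.10810268] [7.34978634e-01 6.78089824e-01 2.60755254e-04 7.27628267e-04] [ 0.462  0.148 -1.164  1.99   0.154  1.097 -0.849]
```

View pics/w12.png

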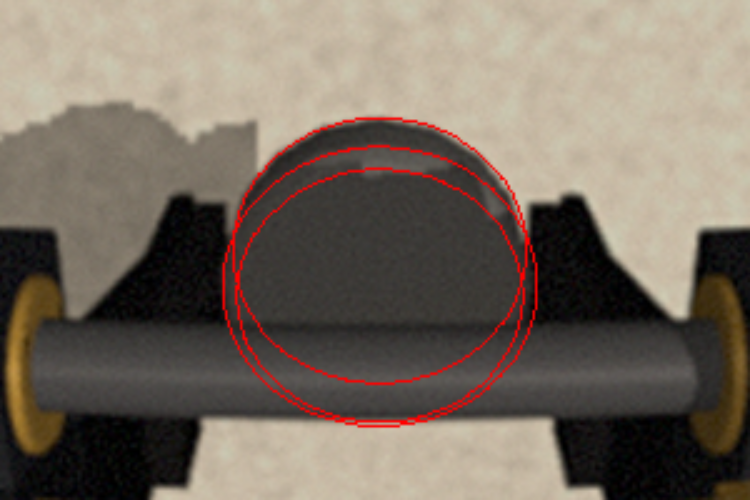

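step_arm(grip=[0.3,0.3,0.3,0.3,0.3,0.3,0.3,0.3], offset=[[25,-13,0],[60,-30,0],[95,-48,0],[130,-66,0],[160,-81,0],[182,-92,0],[194,-98.5,0],[194,-98.5,0]], twist=[[0,0,0],[0,0,0],[0,0,0],[0,0,0],[0,0,0],[0,0,0],[0,0,0],[0,0,0]])

```text
t: 33.2
eef_pos: [0.5846, 0.1646, 0.1061]
tcp_rot: [0.736, 0.677, -0.001, -0.001]
force: [-0.0, 0.8, -0.6]
gripper_width: 0.551
```

step_arm(grip=[0.3,0.3,0.3], offset=[[0,0,0],[0,0,0],[0,0,0]], twist=[[0,0,0],[0,0,0],[0,0,0]])

```text
t: 33.5
eef_pos: [0.5832, 0.1669, 0.1081]
tcp_rot: [0.734, 0.679, -0.0, 0.0]
force: [-0.4, 0.2, -0.7]
gripper_width: 0.543
```

```bash
python3 - <<'E'
from fit import *
o=get_obs(); im=snapshot("wrist")
print(o["t"],o["eef_pos"],o["tcp_rot"],o["joint_positions"].round(3))
T=wT(o);pf=lambda P:wproj(T,P);p=o["eef_pos"];b=p[:2];z0=p[2]-.003;e=np.array((.585,.1655))
v=cv2.resize(im,None,fx=1.5,fy=1.5,interpolation=cv2.INTER_CUBIC)
for (b,z,r) in ((b,z0,24),(b,z0+.0135,24),(b,z0+.016,21.5),(e,.049,20),(e,.004,23)):
    q=pf(np.c_[C*r/1e3+b,np.full(60,z)]);cv2.polylines(v,[((q+.5)*1.5*16).round().astype(np.int32)],True,(255,0,0),1,shift=4)
cv2.imwrite("pics/w13.png",cv2.cvtColor(cv2.resize(v[210:450,230:530],None,fx=2.5,fy=2.5),cv2.COLOR_RGB2BGR))
E
```

```text
33.5 [0.58321238 0.16685516 0.10813094] [ 7.34064660e-01  6.79079545e-01 -7.31281859e-05  2.00379623e-04] [ 0.434  0.483 -0.961  1.675  0.42   1.206 -0.705]
```

View pics/w13.png

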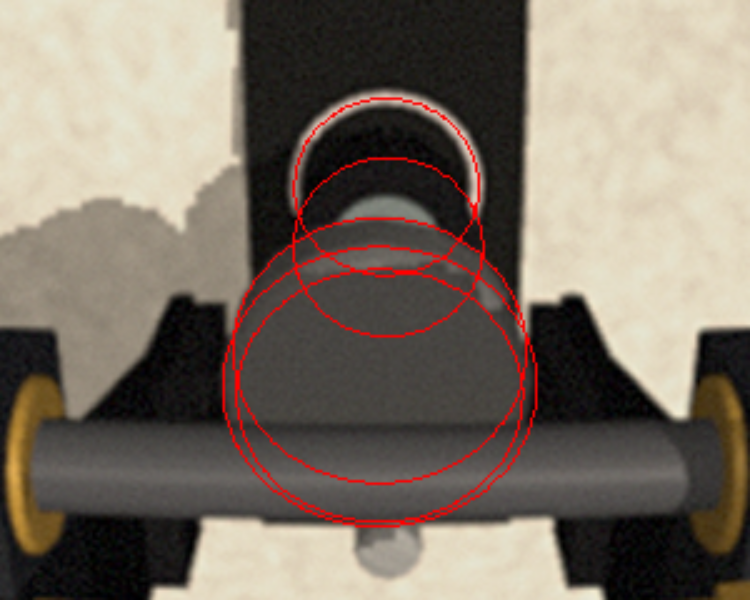

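step_arm(grip=[0.3,0.3,0.3,0.3,0.3,0.3,0.3], offset=[[1.7,-1.3,-15],[1.7,-1.3,-30],[1.7,-1.3,-40],[1.7,-1.3,-44],[1.7,-1.3,-44],[1.7,-1.3,-44],[1.7,-1.3,-44]], twist=[[0,0,0],[0,0,0],[0,0,0],[0,0,0],[0,0,0],[0,0,0],[0,0,0]])

```text
t: 34.25
eef_pos: [0.5864, 0.1648, 0.0645]
tcp_rot: [0.735, 0.678, 0.0, 0.0]
force: [0.7, -0.0, 0.3]
gripper_width: 0.547
```

step_arm(grip=[0.3,0.3], offset=[[0,0,0],[0,0,0]], twist=[[0,0,0],[0,0,0]])

```text
t: 34.45
eef_pos: [0.5863, 0.1645, 0.0643]
tcp_rot: [0.735, 0.678, 0.0, 0.0]
force: [0.6, 0.2, -0.5]
gripper_width: 0.541
```

step_arm(grip=[0.3,0.3,0.3,0.3,0.3,0.3,0.3], offset=[[-1.2,0.9,-4],[-1.2,0.9,-8],[-1.2,0.9,-10],[-1.2,0.9,-11],[-1.2,0.9,-11.3],[-1.2,0.9,-11.3],[-1.2,0.9,-11.3]], twist=[[0,0,0],[0,0,0],[0,0,0],[0,0,0],[0,0,0],[0,0,0],[0,0,0]])

```text
t: 35.15
eef_pos: [0.5849, 0.1654, 0.0527]
tcp_rot: [0.735, 0.678, 0.0, 0.0]
force: [-0.1, 0.2, -0.1]
gripper_width: 0.547
```

step_arm(grip=[0.3,0.3,0.3,0.3], offset=[[0,0,-0.5],[0,0,-0.9],[0,0,-0.9],[0,0,-0.9]], twist=[[0,0,0],[0,0,0],[0,0,0],[0,0,0]])

```text
t: 35.55
eef_pos: [0.5849, 0.1654, 0.0519]
tcp_rot: [0.735, 0.678, 0.0, 0.0]
force: [-0.2, -0.8, 1.5]
gripper_width: 0.546
```

step_arm(grip=[0.3,0.3,0.3], offset=[[0,0,-0.5],[0,0,-0.5],[0,0,-0.5]], twist=[[0,0,0],[0,0,0],[0,0,0]])

```text
t: 35.85
eef_pos: [0.5849, 0.1654, 0.0518]
tcp_rot: [0.735, 0.678, 0.0, 0.0]
force: [-1.9, -0.3, 4.9]
gripper_width: 0.548
```

Contact (about 5 N up). Release slowly.

step_arm(grip=[-0.12,-0.15,-0.18,-0.22,-0.28,-0.35,-0.45,-0.5], offset=[[0,0,0],[0,0,0],[0,0,0],[0,0,0],[0,0,0],[0,0,0],[0,0,0],[0,0,0]], twist=[[0,0,0],[0,0,0],[0,0,0],[0,0,0],[0,0,0],[0,0,0],[0,0,0],[0,0,0]])

```text
t: 36.65
eef_pos: [0.5848, 0.1654, 0.0512]
tcp_rot: [0.735, 0.678, -0.0, 0.0]
force: [-0.6, -0.0, -0.7]
gripper_width: 0.728
```

step_arm(grip=[-0.6,-0.6,-0.6,-0.6,-0.6,-0.6,-0.6,-0.6], offset=[[0,0,5],[0,0,20],[0,0,45],[0,0,75],[0,0,105],[0,0,135],[0,0,160],[0,0,160]], twist=[[0,0,0],[0,0,0],[0,0,0],[0,0,0],[0,0,0],[0,0,0],[0,0,0],[0,0,0]])

```text
t: 37.45
eef_pos: [0.5868, 0.167, 0.2166]
tcp_rot: [0.735, 0.678, 0.003, 0.002]
force: [-0.2, 0.4, -0.3]
gripper_width: 0.796
```

step_arm(grip=[-0.6,-0.6,-0.6,-0.6,-0.6,-0.6,-0.6,-0.6], offset=[[-25,-30,5],[-50,-60,5],[-75,-90,5],[-100,-120,5],[-110,-140,5],[-110,-140,5],[-110,-140,5],[-110,-140,5]], twist=[[0,0,0],[0,0,0],[0,0,0],[0,0,0],[0,0,0],[0,0,0],[0,0,0],[0,0,0]])

```text
t: 38.25
eef_pos: [0.4752, 0.0268, 0.2164]
tcp_rot: [0.734, 0.679, 0.0, -0.0]
force: [-0.5, 0.5, 0.2]
gripper_width: 0.798
```

```bash
python3 - <<'E'
from fit import *
o=get_obs(); im=snapshot("wrist")
print(o["t"],o["eef_pos"],o["tcp_rot"])
T=wT(o);pf=lambda P:wproj(T,P);e=np.array((.5853,.1656))
v=cv2.resize(im,None,fx=1.5,fy=1.5,interpolation=cv2.INTER_CUBIC)
for (b,z,r) in ((e,.049,24),(e,.0625,24),(e,.065,21.5),(e,.004,23)):
    q=pf(np.c_[C*r/1e3+b,np.full(60,z)]);cv2.polylines(v,[((q+.5)*1.5*16).round().astype(np.int32)],True,(255,0,0),1,shift=4)
cv2.imwrite("pics/w14.png",cv2.cvtColor(v,cv2.COLOR_RGB2BGR))
a=snapshot("scene")[125:295,50:440];cv2.imwrite("pics/sc14.png",cv2.cvtColor(cv2.resize(a,None,fx=2.05,fy=2.05,interpolation=cv2.INTER_CUBIC),cv2.COLOR_RGB2BGR))
a=snapshot("side")[110:360,100:400];cv2.imwrite("pics/sd14.png",cv2.cvtColor(cv2.resize(a,None,fx=2.4,fy=2.4,interpolation=cv2.INTER_CUBIC),cv2.COLOR_RGB2BGR))
E
```

```text
38.25 [0.47518682 0.02682785 0.21639489] [ 7.34104761e-01  6.79036054e-01  4.77553575e-04 -9.46332189e-05]
```

View pics/w14.png

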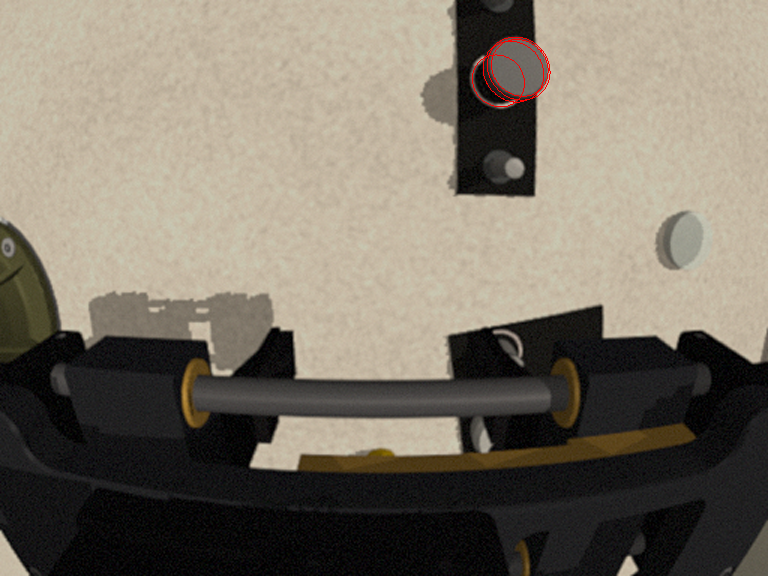

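View pics/sc14.png

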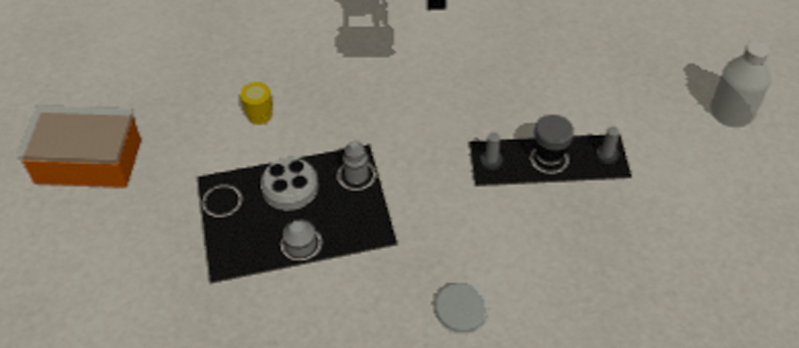

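View pics/sd14.png

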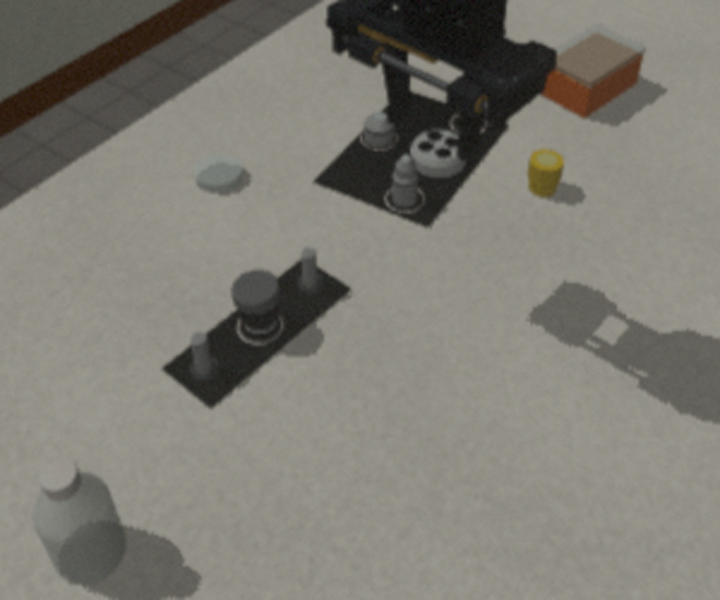

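```bash
python3 - <<'E'
from fit import *
import pickle
o,im=pickle.load(open("w8.pkl","rb"));T=wT(o);out=[]
def ov(im,pf,x0,y0,w,h,s,tag):
    v=cv2.resize(im[y0:y0+h,x0:x0+w],None,fx=s,fy=s,interpolation=cv2.INTER_CUBIC)
    for b,n in (((.578,-.0819),"long"),((.6717,-.1579),"short")):
        for hh,r in MOD[n]+[(0,23)]:
            q=pf(np.c_[C*r/1e3+b,np.full(60,.004+hh/1e3)]);cv2.polylines(v,[((q-[x0,y0]+.5)*s*16).round().astype(np.int32)],True,(255,0,0),1,shift=4)
    return cv2.resize(v,(390,390))
a=ov(im,lambda P:wproj(T,P),350,0,130,130,3,"w")
s=snapshot("scene");b=ov(s,lambda P:proj("scene",P),165,170,90,90,5,"s")
cv2.imwrite("pics/fin.png",cv2.cvtColor(np.hstack([a,b]),cv2.COLOR_RGB2BGR))
E
```

```text
(no output)
```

View pics/fin.png

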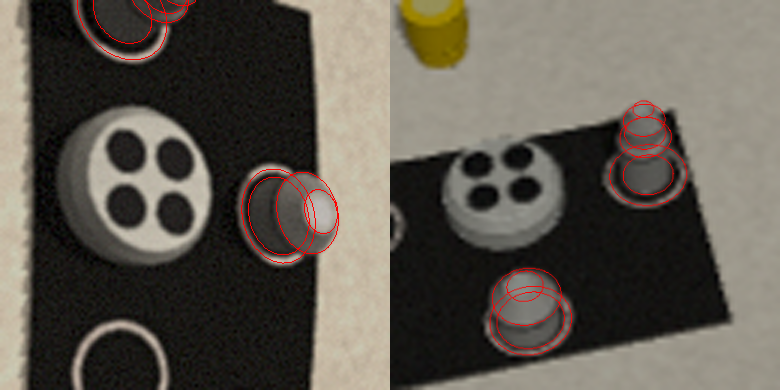

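Both objectives stand centred on their rings, and the robot is clear of everything, so I'm handing in.

```bash
python3 -c "
from workcell import *
print(job_done(), get_obs()['t'])"
```

```text
the job is handed in; nothing more can be done
the job is handed in; nothing more can be done
```

The layout is finished and handed in, with the robot's clock at about 38 s of the 96 s limit. In the order you gave:
- **Long objective:** on the left ring mark.
- **Short objective:** on the ring mark behind the nosepiece.
- **Eyepiece:** the black one, on the ring mark between the guard posts.
- **Dust cap:** flat on top of the eyepiece.

I set each piece down slowly until it made light contact (3–5 N upward on the wrist), then released it.

The last pictures (wrist, scene and side) show all four upright. The model outlines matched the pictures to within about 1 mm by eye for both objectives and the capped eyepiece. The bottle, tip box, dish and yellow look-alike appear unmoved, and the gripper was clear of everything. No check failed or disagreed.

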